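# Load the scent magazine and lock its air chamber

## Task

Get the scent unit ready for the next session: put every loose round cartridge on the desk into the magazine's carousel through the open front of its clear cover, one cartridge to a bin, turning the carousel by its top grip to bring an empty bin to the opening each time. Then, with both prongs of the pin spanner in the two holes of the air chamber's lock ring, turn the ring clockwise until it stops. Finally lay the spanner back flat on its mat, prongs down, and leave the power adapter and the mouse where they are.

Things in the scene. Friction and masses are not known exactly. Their poses are not given: they have to be found in the camera images.
- cartridge_1 (a point): a loose white round scent cartridge, a flat disc of 60 mm diameter and 32 mm height with a metal foil spot on top, standing flat on the desk, 80 g; this point is its centre, half-way up. Two or three cartridges are present in a run
- cartridge_2 (a point): another cartridge, the same
- cartridge_3 (a point): another cartridge, the same
- magazine: the magazine: a fixed white square base of 236 x 236 mm, over which a grey round four-bin carousel turns (rim radius 112 mm), under a fixed clear cover plate whose top is 60 mm above the desk. Origin on the desk under the turning axis; its -x side is the front. The cover has a notch 100 mm wide, from the front edge to 25 mm short of the axis: only the bin there can be loaded
- window (a point): middle of the notch in the magazine's cover, at the height of the cover's top (60 mm), 72 mm in front of the turning axis; x points from the notch to the axis, y to the left, z up
- turn_grip (a point): centre of the black upright bar grip on the carousel's axis, above the cover: 62 mm long (its x), 14 mm thick (its y), from 72 to 106 mm above the desk; it turns with the carousel. From here bin_1 lies to its -x, bin_2 to its -y, bin_3 to its +y; at +x is a fourth bin, filled with a fixed black square block, that takes nothing
- carousel (a joint): angle of the carousel in rad, growing counter-clockwise seen from above, without stops; it turns freely with light friction (0.06 N m) and stays where it is left. At 0 bin_1 is at the notch, at +1.57 bin_3, at -1.57 bin_2, at 3.14 the blocked bin
- bin_1 (a point): centre of the floor of an open bin of the carousel, 18 mm above the desk and 72 mm from its axis. A bin is a quarter of the round tray, between radii of 28 and 109 mm, with 4 mm walls; walls and rim end 46 to 52 mm above the desk, below the cover. A cartridge in the bin has its centre 34 mm above the desk
- bin_2 (a point): the same for the next open bin
- bin_3 (a point): the same for the third open bin
- chamber: the air chamber: a fixed round white body of 128 mm diameter (150 mm at its foot) with a side pipe, carrying an aluminium lock ring on top: a disc of 108 mm diameter and 16 mm thickness. Origin on the desk under the ring's axis
- hole_a (a point): one of the lock ring's two upright holes: centre of its mouth, at the ring's upper face, 61 mm above the desk. The holes are 13 mm in diameter and 16 mm deep, 30 mm either side of the ring's axis
- hole_b (a point): the same for the other hole
- lock_ring (a joint): angle of the lock ring in rad, growing clockwise seen from above; it starts near 0 (slack), is stiff (0.3 N m) and stays where it is left; tight against its stop at 1.25
- spanner: the bright steel pin spanner, 300 g, T-shaped from above: a bar 14 mm wide, 24 mm high, 160 mm long, with a 78 mm crossbar at its head; two 9 mm prongs point 26 mm down from the crossbar, and a foot as long at the bar's other end, so it lies level, the bar's underside 26 mm up. Origin midway between the prong tips; x points along the bar towards the crossbar, y across, z up
- spanner_grip (a point): the place to grip the spanner: on the bar at its mid height, near the centre of mass; 55 mm from the prongs' line towards the foot (the prongs lie at +55 mm in x) and 38 mm above the prong tips; axes as the spanner
- prong_a (a point): tip of the prong at the +y end of the spanner's crossbar (9 mm diameter, tapered tip; 30 mm off the bar's centre line, and at the height of the spanner's origin)
- prong_b (a point): tip of the other prong, at the -y end
- mat: the spanner's fixed black rubber mat, 240 x 130 mm, 3 mm thick; origin under its centre, x along its length
- adapter: bystander: a black power adapter, 90 x 60 x 40 mm; origin under its centre
- mouse: bystander: a black computer mouse, 105 x 62 x 33 mm; origin under its centre
Mind the look-alikes: they are no part of the job. What is shaped like the part that bears cartridge_2 but blue or purple is not meant.

How it is judged:
By the outcome, as a careful person would: the job done as asked, in the order asked, and still so for the second after the job is handed in, with the robot touching nothing.
Of cart_1, cart_2, cart_3 only 2 to 3 are there at a start; the rules pass over those that are not, and their reading is None.
At some moment in a run one of cart_1, cart_2, cart_3 may be knocked a few centimetres aside while the robot is not near it.
It also fails if it takes over 210 s, if anything falls off the work surface, if the arm or the gripper's body presses on something with over 40 N, if the wrist force passes 120 N, or if a joint passes its speed limit or range.

## Robot

A 7-joint arm with a two-finger parallel gripper is mounted at the origin on the work surface. World frame = base frame: x ahead of the robot, y to its left, z up, the work surface at z = 0. Lengths are in m, angles in rad, forces in N, time in s.
With the tool pointing down it reaches from about 0.4 to 0.875 m from the base axis. Payload 19.3 kg.
Tool frame: the origin (TCP) lies midway between the tips of the shut fingers; the grasp point (between the pads) lies 19 mm behind it; x points along the fingers, y is the direction in which the jaws open and shut, and the axes are right-handed (so a half turn about x gives the same grasp; the last joint's range is limited). The gripper opens to 85 mm and grips with 20 to 120 N. Pads are 22 mm wide; open, the fingers measure 114 mm over their backs; the gripper's body (76 mm by 85 mm) begins 54 mm behind the grasp point. The pads swing forward as they close: fully open they stand 13 mm farther back than shut.
Start: joints at [1.076, 0.521, -0.036, 1.599, 0.021, 1.021, -0.113], TCP at [0.258, -0.569, 0.231] pointing down, gripper open.
Joint ranges: [-2.91, 2.91], [-0.3, 2.13], [-1.5, 1.42], [0.17, 2.43], [-1.26, 4.41], [0.16, 1.93], [-2.52, 2.52]. Speed limits (rad/s): [1.89, 1.89, 2.39, 2.39, 3.01, 3.01, 3.01].

## Interface

Orientations are given as [roll, pitch, yaw] about the fixed x, y, z axes, in that order (R = Rz(yaw) Ry(pitch) Rx(roll)).
In Python, from workcell import bot gives the robot as it stands. The module is installed in compiled form; this text tells all that it offers.
- The arm moves only by the tool servo_tool, never from a script. Its argument "targets" is a list of rows, each an object of numbers: "x", "y", "z": the shift along the tool's x, y, z as a fraction of full scale; "wx", "wy", "wz": the turn, a rotation vector about the tool's x, y, z as a fraction of full scale. A call has 1 to 12 rows; each row is the pose to reach, as a shift and turn from the pose measured when the call began, along the tool's axes at that moment, turning the shorter way round; what a row does not reach only later rows make up. Full scale, the value 1, is 40 cm for a shift and 360 degrees for a turn. A row lasts 1/8 s, in which the tool goes at most 62.5 mm and 10.7 degrees, less where a joint would pass 70% of its speed; a pose out of reach is approached as far as the arm can. A call with a number of a shift or a turn outside -1 to 1 is refused whole. A call with a gripper value outside its range is refused whole. "grip" is the gripper command: -1 is shut, 1 is fully open, values between are in proportion, set as the call begins (left out, the last holds). The fingers move at their own pace and stop on an object; "squeeze" is the grip in N (left out, the last holds). Time passes only in rows, so rows that repeat a pose let the fingers close. It gives the time, the measured TCP pose, the force and the opening at its end, in the units of the state.
- bot.observe(): the state, without advancing time (a new reading comes with each control period).
- bot.grab_frame(name): name is "scene" or "top"; returns (picture, depth): 400x640x3 uint8, red, green, blue; 400x640 float32, m along the optical axis (not along the pixel's ray), 0 where there is no reading.
- bot.get_calibration(name): a dict with "intrinsics" (3x3 intrinsics, pixels), "k1" (the pictures are not rectified: a ray, as slopes to the right and down, at radius r is drawn at 1 + k1 r^2 times it, then the intrinsics apply), "R" (3x3) and "t" (3): a world point X has camera coordinates R X + t. Camera axes: x right, y down, z forward; pixel columns grow to the right and rows downward; lengths in m; the calibration is good to about 2 mm. A picture is of the moment at which its call begins. get_calibration takes no time and is no camera call.
- bot.job_done(): hands the job in, once; it reports no verdict.
Trained networks look in the newest picture that a camera, given by its name, has taken for a name from the list of things; names that differ only in an ending like _2 or _b are one class to them, and where a whole thing is asked for, a point or a joint stands for the part that bears it (a point fixed in the world has none). Each returns a list of dicts, best first, with "confidence" (0 to 1); they miss things now and then, are a little off and sometimes report something else, mostly with a low value. They report only what shows in the picture. A call takes as long as a camera call. They do not tell look-alikes from the thing itself.
- bot.trace(camera, target): "mask" (400x640 bool, what is visible of it) and "pixel" ([column, row] in pixels, amid what is visible of it).
The state is a dict: "clock": time; "qpos": joint angles; "qd": joint speeds; "joint_efforts": joint torques, N m; "position": TCP position; "tool_rot": TCP orientation; "force": force on the tool from outside, world axes, zero at the start; "moment": the same for the moment, N m; "grip_width": finger opening in m.
Only numpy, scipy, OpenCV 4.12 (cv2) and the standard library are available. Lean on these libraries where they do the work, as an engineer would, in place of code of your own. Each camera call takes 0.05 s, during which the arm holds its last target. There are 200 camera calls.

## Working session

There is one attempt and no reset: what is moved stays moved. The work goes in short steps, Python scripts to look and compute and a tool call to move; the robot and the scene stay as the last step left them, time stands still between calls to the robot, and variables do not carry over. Pictures are saved under pics/ and viewed, on a budget of 14 in all, crops included, one or two more only if the job needs it, and the job is handed in when it is done.

Besides the shell and the picture viewer there is one more tool, called in YAML: its name, and indented under it one key for each argument. servo_tool: Moves the arm, as the interface text tells. Shift numbers are shares of 40 cm and turn numbers shares of 360 degrees, none past 1 either way. Its arguments: {"type":"object","properties":{"targets":{"type":"array"},"grip":{"type":"number"},"squeeze":{"type":"number"}},"required":["targets"]}

```bash
mkdir -p pics; cat > h.py <<'E'
import numpy as np, cv2
from workcell import bot
def px2ray(c,u,v):
    K=np.array(c["intrinsics"]);p=np.array([[(u-K[0,2])/K[0,0],(v-K[1,2])/K[1,1]]])
    p=p[0];r=np.linalg.norm(p);s=r
    for _ in range(20): s=r/(1+c["k1"]*s*s)
    return p*(s/r if r>0 else 1)
def onplane(name,u,v,z):
    c=bot.get_calibration(name);R=np.array(c["R"]);t=np.array(c["t"])
    d=R.T@np.r_[px2ray(c,u,v),1];o=-R.T@t
    return o+d*(z-o[2])/d[2]
def proj(name,X):
    c=bot.get_calibration(name);K=np.array(c["intrinsics"])
    p=np.array(c["R"])@np.array(X)+np.array(c["t"]);s=p[:2]/p[2];s=s*(1+c["k1"]*(s@s))
    return K[0,0]*s[0]+K[0,2],K[1,1]*s[1]+K[1,2]
def world(name,depth,mask):
    c=bot.get_calibration(name);R=np.array(c["R"]);t=np.array(c["t"])
    vs,us=np.nonzero(mask&(depth>0));
    K=np.array(c["intrinsics"]);p=np.stack([(us-K[0,2])/K[0,0],(vs-K[1,2])/K[1,1]],1)
    r=np.linalg.norm(p,axis=1);s=r.copy()
    for _ in range(20): s=r/(1+c["k1"]*s*s)
    p=p*(s/np.maximum(r,1e-9))[:,None];z=depth[vs,us]
    return (np.c_[p*z[:,None],z]-t)@R, np.c_[us,vs]
def save(img,f): cv2.imwrite("pics/"+f,img[:,:,::-1])
E
python3 - <<'E'
from h import *
s=bot.observe();print({k:np.round(v,3).tolist() for k,v in s.items()})
for n in("scene","top"):
    c=bot.get_calibration(n);R=np.array(c["R"]);print(n,c["k1"],np.round(-R.T@np.array(c["t"]),3),np.round(R,2).tolist(),np.round(c["intrinsics"],1).tolist())
    im,d=bot.grab_frame(n);save(im,n+"0.png")
    for th in("cartridge_1","magazine","turn_grip","bin_1","chamber","hole_a","lock_ring","spanner","mat","adapter","mouse"):
        for r in bot.trace(n,th)[:5]:
            u,v=r["pixel"];X,_=world(n,d,r["mask"]);print(th,round(r["confidence"],2),np.round([u,v]),r["mask"].sum(),np.round(np.median(X,0),3) if len(X) else None)
E
```

```text
{'clock': 0.0, 'qpos': [1.076, 0.522, -0.036, 1.6, 0.021, 1.021, -0.113], 'qd': [0.003, -0.001, 0.001, 0.0, 0.002, 0.002, 0.001], 'joint_efforts': [0.001, -92.711, 1.98, -36.993, 0.018, 0.008, -0.0], 'position': [0.257, -0.569, 0.231], 'tool_rot': [-1.479, 1.57, 2.087], 'force': [0.634, -0.227, -0.084], 'moment': [-0.052, -0.001, -0.03], 'grip_width': 0.086}
scene -0.06411686765084498 [0.878 0.441 1.072] [[-0.76, 0.65, -0.01], [0.57, 0.65, -0.5], [-0.31, -0.39, -0.87]] [[379.8, 0.0, 319.9], [0.0, 379.8, 192.7], [0.0, 0.0, 1.0]]
cartridge_1 0.76 [398. 268.] 345 [0.499 0.312 0.032]
cartridge_1 0.7 [417. 211.] 332 [0.31  0.22  0.032]
cartridge_1 0.64 [396. 232.] 376 [0.413 0.229 0.032]
cartridge_1 0.61 [434. 236.] 351 [0.342 0.314 0.032]
cartridge_1 0.54 [317. 153.] 276 [ 0.403 -0.154  0.031]
magazine 0.62 [248. 171.] 5197 [ 0.634 -0.226  0.059]
magazine 0.61 [342. 275.] 1280 [0.636 0.228 0.061]
turn_grip 0.59 [257. 155.] 701 [ 0.562 -0.243  0.027]
bin_1 0.56 [260. 156.] 712 [ 0.56  -0.243  0.027]
chamber 0.85 [341. 283.] 2187 [0.647 0.236 0.058]
chamber 0.73 [263. 155.] 732 [ 0.564 -0.
[... 809 characters left out ...]
 0.58 [231. 229.] 395 [0.406 0.223 0.033]
magazine 0.77 [396. 157.] 6897 [ 0.618 -0.239  0.06 ]
magazine 0.36 [477. 207.] 711 [ 0.481 -0.493  0.031]
turn_grip 0.78 [401. 173.] 1228 [ 0.568 -0.253  0.02 ]
bin_1 0.88 [400. 173.] 1263 [ 0.568 -0.252  0.02 ]
chamber 0.97 [232. 152.] 2189 [0.627 0.217 0.057]
hole_a 0.84 [232. 149.] 1087 [0.632 0.224 0.062]
lock_ring 0.92 [232. 148.] 1133 [0.629 0.222 0.062]
mat 0.9 [310. 167.] 3246 [ 0.59  -0.005  0.004]
mat 0.6 [315. 156.] 426 [ 0.614 -0.016  0.053]
adapter 0.56 [156. 218.] 746 [0.438 0.443 0.04 ]
mouse 0.72 [477. 206.] 721 [ 0.481 -0.492  0.031]
mouse 0.36 [312. 158.] 424 [ 0.617 -0.016  0.053]
mouse 0.31 [395. 156.] 6938 [ 0.618 -0.239  0.06 ]
```

View pics/top0.png

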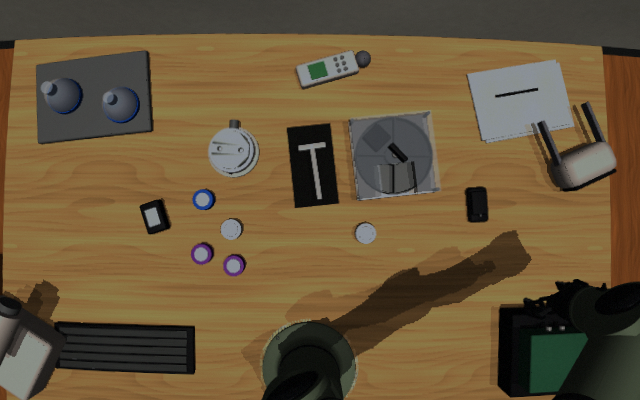

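View pics/scene0.png

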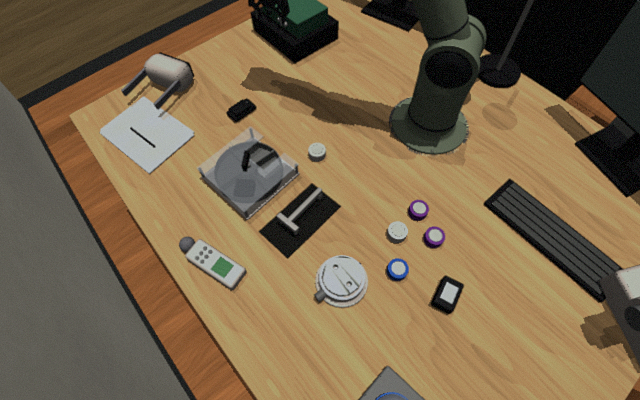

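The pictures show five cartridge-like discs. In the top view the white ones are at (231,229) and (366,233). The look-alikes are blue (203,199) and purple (201,254) and (234,265). I'll check the choice in one close crop, together with the magazine, ring and spanner.

```bash
python3 - <<'E'
from h import *
im=cv2.imread("pics/top0.png");z=lambda u0,v0,w,h,s:cv2.resize(im[v0:v0+h,u0:u0+w],(int(w*s),int(h*s)),interpolation=cv2.INTER_CUBIC)
a=z(340,100,100,150,4)      # magazine+cart
b=z(195,115,145,100,2.758);c=z(180,185,110,100,4)
b=cv2.resize(b,(400,276));c=cv2.resize(c,(400,324))
o=np.hstack([a,np.vstack([b,c])]);o=cv2.convertScaleAbs(o,alpha=1.5);cv2.imwrite("pics/crop1.png",o)
E
```

```text
(no output)
```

View pics/crop1.png

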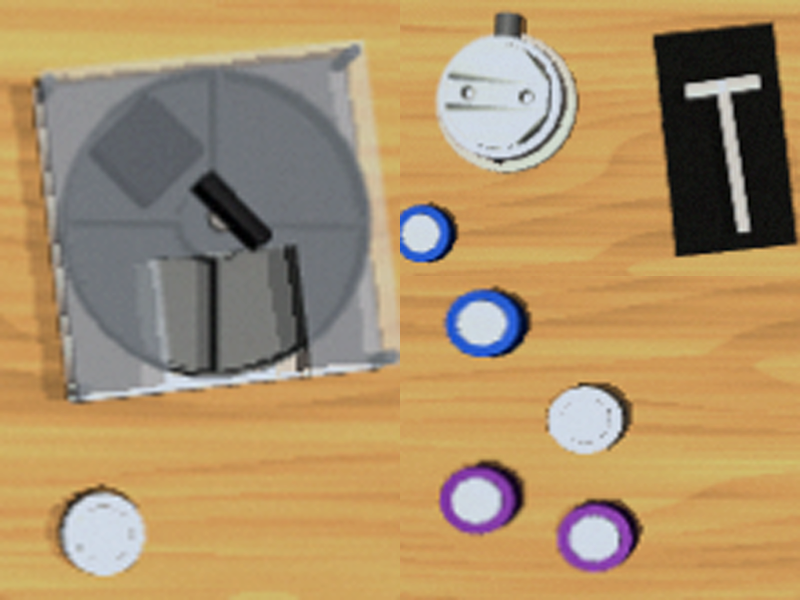

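Two loose white cartridges, at top (231,229) and (366,233); the blue and purple ones are look-alikes. A wall of the carousel is in the middle of the notch now (about 45° off). Next I measure everything precisely.

```bash
cat >> h.py <<'E'
from scipy.spatial.transform import Rotation as Ro
def near(name,d,box,zr):
    X,uv=world(name,d,np.ones(d.shape,bool));m=(X[:,0]>box[0])&(X[:,0]<box[1])&(X[:,1]>box[2])&(X[:,1]<box[3])&(X[:,2]>zr[0])&(X[:,2]<zr[1]);return X[m],uv[m]
def rect(X):
    c,(w,h),a=cv2.minAreaRect((X[:,:2]*1000).astype(np.float32));
    if w<h:a+=90;w,h=h,w
    return np.round(c,1),round(w),round(h),(a+90)%180-90
def carts(im,d):
    out=[]
    for r in bot.trace("top","cartridge_1"):
        m=r["mask"]&(d>0);
        X,uv=world("top",d,m);k=abs(X[:,2]-0.033)<0.006
        if k.sum()<50: continue
        p=im[uv[:,1],uv[:,0]].astype(float);s=(p.max(1)-p.min(1))/(p.max(1)+1)
        c,rad=cv2.minEnclosingCircle((X[k][:,:2]*1000).astype(np.float32))
        u,v=uv[k].mean(0);out.append((round(r["confidence"],2),np.round(onplane("top",u,v,.032),4),np.round(c,1),round(rad),round((s>.4).mean(),2)))
    return out
def go(pos,jaw=None,frac=True):
    """rows fields for tcp pos with tool down and jaw (tool y) at angle jaw deg (mod 180, nearest)"""
    s=bot.observe();R0=Ro.from_euler('xyz',s["tool_rot"]);p=np.array(s["position"])
    sh=R0.inv().apply(np.array(pos)-p)/.4
    y=R0.apply([0,1,0]);cur=np.degrees(np.arctan2(y[1],y[0]))
    if jaw is None: jaw=cur
    best=None
    for k in(0,180):
        a=np.radians(jaw+k);xa=np.array([0,0,-1.]);ya=np.array([np.cos(a),np.sin(a),0]);M=np.stack([xa,ya,np.cross(xa,ya)],1)
        rv=(R0.inv()*Ro.from_matrix(M)).as_rotvec()
        if best is None or np.linalg.norm(rv)<np.linalg.norm(best):best=rv
    rv=best
    print("pos",np.round(p,4),"jaw",round(cur,1),"q7",round(s["qpos"][6],2),"F",np.round(s["force"],1),"w",round(s["grip_width"],4),"t",round(s["clock"],1))
    print("-> xyz",np.round(sh,4),"w",np.round(rv/2/np.pi,4),"dist",round(np.linalg.norm(sh)*.4,3),"deg",round(np.degrees(np.linalg.norm(rv)),1))
E
python3 - <<'E'
from h import *
im,d=bot.grab_frame("top")
for c in carts(im,d):print(c)
X,_=near("top",d,(.5,.75,-.36,-.12),(.09,.12));print("grip",len(X),rect(X))
X,_=near("top",d,(.45,.8,-.4,-.08),(.056,.066));print("cover",len(X),rect(X),np.median(X[:,2]))
X,uv=near("top",d,(.45,.75,-.08,.08),(.045,.06));print("spanner",len(X),np.median(X,0),X.min(0),X.max(0))
hd=X[X[:,0]>X[:,0].max()-.02];br=X[X[:,0]<X[:,0].max()-.03]
print("bar",rect(br),"head",rect(hd),"headpx",uv.min(0),uv.max(0))
X,_=near("top",d,(.45,.75,-.1,.1),(-.002,.01))
m=bot.trace("top","mat")[0]["mask"];X,_=world("top",d,m);print("mat",rect(X[X[:,2]<.02]))
X,uv=near("top",d,(.55,.72,.14,.3),(.057,.066));print("ring",len(X),rect(X),cv2.minEnclosingCircle((X[:,:2]*1000).astype(np.float32)))
g=im[135:165,205:260].mean(2)
for u,v in((219.6,148.3),(241,150.5)):
    a=im.mean(2);vv,uu=np.mgrid[int(v)-4:int(v)+6,int(u)-4:int(u)+6];w=a[vv,uu];w=np.clip(np.percentile(w,60)-w-25,0,None);
    print(np.round(a[vv,uu]).astype(int).tolist() if u<220 else '');q=(uu*w).sum()/w.sum(),(vv*w).sum()/w.sum();print(q,onplane("top",*q,.061))
go((.6,-.24,.2),0)
E
```

```text
(0.9, array([0.4052, 0.2238, 0.032 ]), array([405.5, 223.9]), 29, np.float64(0.01))
(0.83, array([0.3031, 0.2159, 0.032 ]), array([303.1, 216.7]), 30, np.float64(0.48))
(0.68, array([0.334 , 0.3093, 0.032 ]), array([332.6, 309.7]), 31, np.float64(0.52))
(0.63, array([ 0.3968, -0.1597,  0.032 ]), array([ 396.3, -160. ]), 29, np.float64(0.04))
(0.56, array([0.4908, 0.307 , 0.032 ]), array([490.9, 307.4]), 29, np.float64(0.57))
grip 142 (array([ 621.9, -241.8]), 60, 15, 44.7740364074707)
cover 5268 (array([ 621.9, -241.8]), 237, 237, 6.358156204223633) 0.06050552453508716
spanner 410 [ 0.6079799  -0.01591671  0.05346466] [ 0.49255112 -0.04377858  0.04523122] [0.65522311 0.03011222 0.0594755 ]
bar (array([558.7, -19.6]), 132, 14, 8.631728172302246) head (array([643.4,  -7.1]), 75, 16, -81.38736343383789) headpx [299 142] [325 199]
mat (array([595.5,  -8.4]), 242, 133, 6.400234699249268)
ring 1060 (array([631.9, 224.7]), 107, 103, 88.4374771118164) ((632.083740234375, 224.900390625), 54.75850296020508)
[[131, 132, 134, 126, 125, 120, 120, 123, 125, 123], [144, 144, 143, 135, 129, 136, 143, 143, 144, 143], [144, 142, 120, 95, 81, 98, 129, 142, 143, 144], [145, 140, 86, 50, 98, 117, 120, 134, 143, 144], [145, 133, 75, 51, 129, 144, 126, 130, 143, 144], [145, 136, 83, 53, 131, 146, 128, 137, 143, 144], [145, 144, 119, 89, 107, 124, 129, 142, 146, 144], [145, 144, 139, 132, 124, 130, 139, 142, 144, 143], [115, 114, 125, 127, 129, 127, 142, 144, 144, 143], [81, 83, 93, 96, 95, 95, 107, 107, 107, 116]]
(np.float64(217.87148893860305), np.float64(149.24372358936117)) [0.63073994 0.25863938 0.061     ]

(np.float64(239.3065496286293), np.float64(149.00675219446322)) [0.63163266 0.19793596 0.061     ]
pos [ 0.2576 -0.5694  0.2313] jaw -65.7 q7 -0.11 F [-0.   0.6 -0.2] w 0.0852 t 1.4
-> xyz [ 0.0782 -0.3976 -1.1194] w [-0.1824 -0.      0.    ] dist 0.476 deg 65.7
```

servo_tool:
  targets:
    - {"x": 0.08,"y": -0.38,"z": -1.0,"wx": -0.057}
    - {"x": 0.08,"y": -0.38,"z": -1.0,"wx": -0.057}
    - {"x": 0.08,"y": -0.38,"z": -1.0,"wx": -0.057}
    - {"x": 0.08,"y": -0.38,"z": -1.0,"wx": -0.057}
    - {"x": 0.08,"y": -0.38,"z": -1.0,"wx": -0.057}
    - {"x": 0.08,"y": -0.38,"z": -1.0,"wx": -0.057}
    - {"x": 0.08,"y": -0.38,"z": -1.0,"wx": -0.057}
    - {"x": 0.08,"y": -0.38,"z": -1.0,"wx": -0.057}
    - {"x": 0.08,"y": -0.38,"z": -1.0,"wx": -0.057}
    - {"x": 0.08,"y": -0.38,"z": -1.0,"wx": -0.057}
  grip: 0.2

```text
$.targets[0]: bad value
```

```bash
python3 -c "
from h import *
go((.622,-.242,.15),-45.2);go((.622,-.242,.078),-45.2)"
```

```text
pos [ 0.2576 -0.5694  0.2313] jaw -65.7 q7 -0.11 F [-0.   0.6 -0.2] w 0.0852 t 1.4
-> xyz [ 0.2032 -0.3704 -1.1674] w [-0.0568 -0.      0.    ] dist 0.497 deg 20.5
pos [ 0.2576 -0.5694  0.2313] jaw -65.7 q7 -0.11 F [-0.   0.6 -0.2] w 0.0852 t 1.4
-> xyz [ 0.3832 -0.3703 -1.1674] w [-0.0568 -0.      0.    ] dist 0.513 deg 20.5
```

servo_tool:
  targets:
    - {"x": 0.08,"y": -0.32,"z": -0.99,"wx": -0.057,"wy": 0,"wz": 0}
    - {"x": 0.08,"y": -0.32,"z": -0.99,"wx": -0.057,"wy": 0,"wz": 0}
    - {"x": 0.08,"y": -0.32,"z": -0.99,"wx": -0.057,"wy": 0,"wz": 0}
    - {"x": 0.08,"y": -0.32,"z": -0.99,"wx": -0.057,"wy": 0,"wz": 0}
    - {"x": 0.08,"y": -0.32,"z": -0.99,"wx": -0.057,"wy": 0,"wz": 0}
    - {"x": 0.08,"y": -0.32,"z": -0.99,"wx": -0.057,"wy": 0,"wz": 0}
    - {"x": 0.08,"y": -0.32,"z": -0.99,"wx": -0.057,"wy": 0,"wz": 0}
    - {"x": 0.08,"y": -0.32,"z": -0.99,"wx": -0.057,"wy": 0,"wz": 0}
    - {"x": 0.08,"y": -0.32,"z": -0.99,"wx": -0.057,"wy": 0,"wz": 0}
  grip: 0.2

```text
clock: 2.48
position: [0.5651, -0.2903, 0.1992]
tool_rot: [-0.144, 1.57, -2.503]
force: [-1.7, -0.1, -0.3]
grip_width: 0.0515
```

```bash
python3 -c "
from h import *
go((.622,-.242,.15),-45.2);go((.622,-.242,.078),-45.2)"
```

```text
pos [ 0.5651 -0.2903  0.1992] jaw -45.2 q7 -0.5 F [-1.7 -0.1 -0.3] w 0.0515 t 2.5
-> xyz [ 0.1229  0.0147 -0.1861] w [0.0001 0.0001 0.    ] dist 0.089 deg 0.1
pos [ 0.5651 -0.2903  0.1992] jaw -45.2 q7 -0.5 F [-1.7 -0.1 -0.3] w 0.0515 t 2.5
-> xyz [ 0.3029  0.0147 -0.1863] w [0.0001 0.0001 0.    ] dist 0.142 deg 0.1
```

servo_tool:
  targets:
    - {"x": 0.12,"y": 0.015,"z": -0.186,"wx": 0,"wy": 0,"wz": 0}
    - {"x": 0.12,"y": 0.015,"z": -0.186,"wx": 0,"wy": 0,"wz": 0}
    - {"x": 0.12,"y": 0.015,"z": -0.186,"wx": 0,"wy": 0,"wz": 0}
    - {"x": 0.2,"y": 0.015,"z": -0.186,"wx": 0,"wy": 0,"wz": 0}
    - {"x": 0.303,"y": 0.015,"z": -0.186,"wx": 0,"wy": 0,"wz": 0}
    - {"x": 0.303,"y": 0.015,"z": -0.186,"wx": 0,"wy": 0,"wz": 0}
    - {"x": 0.303,"y": 0.015,"z": -0.186,"wx": 0,"wy": 0,"wz": 0}

```text
clock: 3.35
position: [0.6223, -0.2435, 0.08]
tool_rot: [1.448, 1.569, -0.912]
force: [-0.7, -0.6, 0.3]
grip_width: 0.051
```

servo_tool:
  targets:
    - {"x": 0,"y": 0,"z": 0,"wx": 0,"wy": 0,"wz": 0}
    - {"x": 0,"y": 0,"z": 0,"wx": 0,"wy": 0,"wz": 0}
    - {"x": 0,"y": 0,"z": 0,"wx": 0,"wy": 0,"wz": 0}
    - {"x": 0,"y": 0,"z": 0,"wx": 0,"wy": 0,"wz": 0}
  grip: -1
  squeeze: 30

```text
clock: 3.85
position: [0.622, -0.2431, 0.0813]
tool_rot: [1.286, 1.569, -1.074]
force: [-8.7, 4.6, 16.9]
grip_width: 0.0139
```

servo_tool:
  targets:
    - {"x": 0,"y": 0,"z": 0,"wx": -0.028,"wy": 0,"wz": 0}
    - {"x": 0,"y": 0,"z": 0,"wx": -0.056,"wy": 0,"wz": 0}
    - {"x": 0,"y": 0,"z": 0,"wx": -0.084,"wy": 0,"wz": 0}
    - {"x": 0,"y": 0,"z": 0,"wx": -0.112,"wy": 0,"wz": 0}
    - {"x": 0,"y": 0,"z": 0,"wx": -0.1435,"wy": 0,"wz": 0}
    - {"x": 0,"y": 0,"z": 0,"wx": -0.1435,"wy": 0,"wz": 0}
    - {"x": 0,"y": 0,"z": 0,"wx": -0.1435,"wy": 0,"wz": 0}

```text
clock: 4.72
position: [0.6215, -0.2429, 0.0814]
tool_rot: [-0.494, 1.57, -1.958]
force: [-4.7, 2.4, 0.4]
grip_width: 0.0132
```

servo_tool:
  targets:
    - {"x": 0,"y": 0,"z": 0,"wx": 0,"wy": 0,"wz": 0}
    - {"x": 0,"y": 0,"z": 0,"wx": 0,"wy": 0,"wz": 0}
    - {"x": -0.15,"y": 0,"z": 0,"wx": 0,"wy": 0,"wz": 0}
    - {"x": -0.3,"y": 0,"z": 0,"wx": 0,"wy": 0,"wz": 0}
    - {"x": -0.3,"y": 0,"z": 0,"wx": 0,"wy": 0,"wz": 0}
  grip: 0.2

```text
clock: 5.35
position: [0.6239, -0.2434, 0.2067]
tool_rot: [1.018, 1.563, -0.447]
force: [0.3, -0.4, -1.0]
grip_width: 0.051
```

```bash
python3 -c "
from h import *
im,d=bot.grab_frame('top')
for c in carts(im,d):print(c)
go((.397,-.16,.1),-83.6);go((.397,-.16,.004),-83.6)"
```

```text
(0.94, array([0.4054, 0.2243, 0.032 ]), array([405.4, 224.7]), 30, np.float64(0.0))
(0.76, array([0.3022, 0.2152, 0.032 ]), array([302. , 216.1]), 29, np.float64(0.48))
(0.76, array([0.3341, 0.3094, 0.032 ]), array([333.8, 308.8]), 30, np.float64(0.52))
(0.65, array([ 0.3966, -0.1601,  0.032 ]), array([ 396.5, -160.1]), 30, np.float64(0.02))
(0.62, array([0.491 , 0.3061, 0.032 ]), array([491.1, 305.6]), 29, np.float64(0.56))
(0.52, array([0.4419, 0.4452, 0.032 ]), array([438.5, 448.3]), 50, np.float64(0.09))
pos [ 0.6217 -0.243   0.202 ] jaw 6.1 q7 0.16 F [ 0.2 -0.4 -0.8] w 0.0513 t 5.5
-> xyz [ 0.2542 -0.5368 -0.2664] w [ 2.492e-01  1.000e-04 -3.000e-04] dist 0.26 deg 89.7
pos [ 0.6217 -0.243   0.202 ] jaw 6.1 q7 0.16 F [ 0.2 -0.4 -0.8] w 0.0513 t 5.5
-> xyz [ 0.4942 -0.537  -0.2668] w [ 2.492e-01  1.000e-04 -3.000e-04] dist 0.311 deg 89.7
```

servo_tool:
  targets:
    - {"x": 0.05,"y": -0.537,"z": -0.266,"wx": 0.249,"wy": 0,"wz": 0}
    - {"x": 0.05,"y": -0.537,"z": -0.266,"wx": 0.249,"wy": 0,"wz": 0}
    - {"x": 0.05,"y": -0.537,"z": -0.266,"wx": 0.249,"wy": 0,"wz": 0}
    - {"x": 0.05,"y": -0.537,"z": -0.266,"wx": 0.249,"wy": 0,"wz": 0}
    - {"x": 0.15,"y": -0.537,"z": -0.266,"wx": 0.249,"wy": 0,"wz": 0}
    - {"x": 0.25,"y": -0.537,"z": -0.266,"wx": 0.249,"wy": 0,"wz": 0}
    - {"x": 0.25,"y": -0.537,"z": -0.266,"wx": 0.249,"wy": 0,"wz": 0}
    - {"x": 0.25,"y": -0.537,"z": -0.266,"wx": 0.249,"wy": 0,"wz": 0}
    - {"x": 0.25,"y": -0.537,"z": -0.266,"wx": 0.249,"wy": 0,"wz": 0}
    - {"x": 0.25,"y": -0.537,"z": -0.266,"wx": 0.249,"wy": 0,"wz": 0}
  grip: 1

```text
clock: 6.7
position: [0.3965, -0.16, 0.101]
tool_rot: [1.113, 1.569, -1.915]
force: [-0.2, 0.3, 0.2]
grip_width: 0.0854
```

```bash
python3 -c "
from h import *
go((.3967,-.16,.004),-83.6);print(bot.observe()['qpos'])"
```

```text
pos [ 0.3965 -0.16    0.101 ] jaw -83.5 q7 -1.29 F [-0.2  0.3  0.2] w 0.0854 t 6.7
-> xyz [ 2.426e-01 -2.000e-04 -7.000e-04] w [ 0.0002  0.0001 -0.0002] dist 0.097 deg 0.1
[ 0.30484678  0.43817038 -0.07676755  2.20876642  0.07146967  0.49702421
 -1.28539348]
```

servo_tool:
  targets:
    - {"x": 0.12,"y": 0,"z": 0,"wx": 0,"wy": 0,"wz": 0}
    - {"x": 0.2,"y": 0,"z": 0,"wx": 0,"wy": 0,"wz": 0}
    - {"x": 0.24,"y": 0,"z": 0,"wx": 0,"wy": 0,"wz": 0}
    - {"x": 0.24,"y": 0,"z": 0,"wx": 0,"wy": 0,"wz": 0}
    - {"x": 0.24,"y": 0,"z": 0,"wx": 0,"wy": 0,"wz": 0}

```text
clock: 7.32
position: [0.3965, -0.1602, 0.0054]
tool_rot: [1.191, 1.569, -1.837]
force: [-0.4, -0.3, -0.0]
grip_width: 0.0854
```

servo_tool:
  targets:
    - {"x": 0,"y": 0,"z": 0,"wx": 0,"wy": 0,"wz": 0}
    - {"x": 0,"y": 0,"z": 0,"wx": 0,"wy": 0,"wz": 0}
    - {"x": 0,"y": 0,"z": 0,"wx": 0,"wy": 0,"wz": 0}
    - {"x": -0.15,"y": 0,"z": 0,"wx": 0,"wy": 0,"wz": 0}
    - {"x": -0.3,"y": 0,"z": 0,"wx": 0,"wy": 0,"wz": 0}
    - {"x": -0.3,"y": 0,"z": 0,"wx": 0,"wy": 0,"wz": 0}
  grip: -1
  squeeze: 30

```text
clock: 8.07
position: [0.3984, -0.1608, 0.1295]
tool_rot: [2.539, 1.563, -0.49]
force: [0.1, -0.3, -1.5]
grip_width: 0.0584
```

```bash
python3 - <<'E'
from h import *
im,d=bot.grab_frame('top');save(im,'t2.png')
o=cv2.resize(im[90:270,330:470],None,fx=3.3,fy=3.3,interpolation=cv2.INTER_CUBIC);save(cv2.convertScaleAbs(o,alpha=1.5),'crop2.png')
ax=np.array([.6219,-.2418]);f=np.array([np.cos(np.radians(6.36)),np.sin(np.radians(6.36))])
w=ax-.074*f;print(w)
go((*w,.12),-83.6);go((*w,.025),-83.6)
X,_=near("top",d,(.5,.75,-.36,-.12),(.09,.115));print("grip",len(X),rect(X) if len(X) else 0)
E
```

```text
[ 0.54835543 -0.24999736]
pos [ 0.3975 -0.1605  0.1275] jaw -83.5 q7 -1.28 F [-0.7  0.4 -1.5] w 0.0586 t 8.1
-> xyz [ 0.0209  0.2649 -0.3493] w [ 0.0003 -0.0006 -0.0005] dist 0.176 deg 0.3
pos [ 0.3975 -0.1605  0.1275] jaw -83.5 q7 -1.28 F [-0.7  0.4 -1.5] w 0.0586 t 8.1
-> xyz [ 0.2584  0.2641 -0.3484] w [ 0.0003 -0.0006 -0.0005] dist 0.203 deg 0.3
grip 132 (array([ 621.6, -241.7]), 62, 14, -83.19882917404175)
```

View pics/crop2.png

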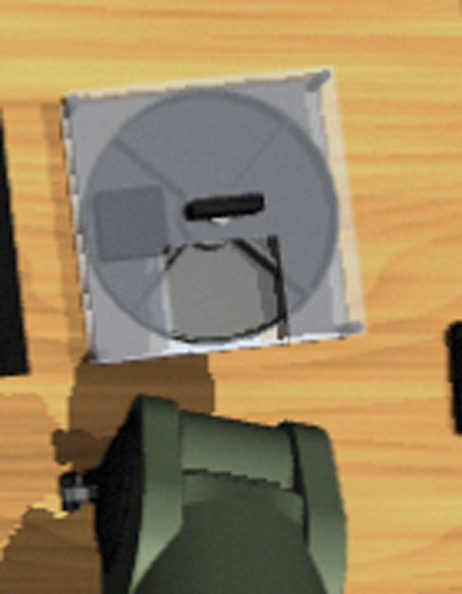

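The view shows the bin centred in the notch (crop 222,290), the bar crosswise above it (222,207), and the arm holding the cartridge.

servo_tool:
  targets:
    - {"x": 0,"y": 0.264,"z": -0.348,"wx": 0,"wy": 0,"wz": 0}
    - {"x": 0,"y": 0.264,"z": -0.348,"wx": 0,"wy": 0,"wz": 0}
    - {"x": 0,"y": 0.264,"z": -0.348,"wx": 0,"wy": 0,"wz": 0}
    - {"x": 0,"y": 0.264,"z": -0.348,"wx": 0,"wy": 0,"wz": 0}
    - {"x": 0,"y": 0.264,"z": -0.348,"wx": 0,"wy": 0,"wz": 0}
    - {"x": 0,"y": 0.264,"z": -0.348,"wx": 0,"wy": 0,"wz": 0}
    - {"x": 0.08,"y": 0.264,"z": -0.348,"wx": 0,"wy": 0,"wz": 0}
    - {"x": 0.15,"y": 0.264,"z": -0.348,"wx": 0,"wy": 0,"wz": 0}
    - {"x": 0.2,"y": 0.264,"z": -0.348,"wx": 0,"wy": 0,"wz": 0}
    - {"x": 0.252,"y": 0.264,"z": -0.348,"wx": 0,"wy": 0,"wz": 0}
    - {"x": 0.252,"y": 0.264,"z": -0.348,"wx": 0,"wy": 0,"wz": 0}

```text
clock: 9.5
position: [0.5475, -0.2496, 0.0264]
tool_rot: [2.294, 1.568, -0.734]
force: [0.4, -0.3, -1.5]
grip_width: 0.0586
```

```bash
python3 -c "
from h import *
go((.5484,-.25,.0255),-83.6)"
```

```text
pos [ 0.5475 -0.2496  0.0264] jaw -83.5 q7 -1.2 F [ 0.4 -0.3 -1.5] w 0.0586 t 9.5
-> xyz [ 0.0021  0.0012 -0.002 ] w [ 0.0003 -0.0003 -0.0004] dist 0.001 deg 0.2
```

servo_tool:
  targets:
    - {"x": 0.005,"y": 0,"z": 0,"wx": 0,"wy": 0,"wz": 0}
    - {"x": 0.005,"y": 0,"z": 0,"wx": 0,"wy": 0,"wz": 0}
    - {"x": 0.005,"y": 0,"z": 0,"wx": 0,"wy": 0,"wz": 0}
    - {"x": -0.08,"y": 0,"z": 0,"wx": 0,"wy": 0,"wz": 0}
    - {"x": -0.2,"y": 0,"z": 0,"wx": 0,"wy": 0,"wz": 0}
    - {"x": -0.35,"y": 0,"z": 0,"wx": 0,"wy": 0,"wz": 0}
    - {"x": -0.35,"y": 0,"z": 0,"wx": 0,"wy": 0,"wz": 0}
  grip: 0.57

```text
clock: 10.38
position: [0.5492, -0.2502, 0.1713]
tool_rot: [2.556, 1.56, -0.472]
force: [-0.5, 0.2, -0.2]
grip_width: 0.0672
```

```bash
python3 - <<'E'
from h import *
im,d=bot.grab_frame('scene');
o=cv2.resize(im[90:270,180:340],None,fx=3.3,fy=3.3,interpolation=cv2.INTER_CUBIC);save(cv2.convertScaleAbs(o,alpha=1.5),'crop3.png')
X,_=near("scene",d,(.51,.585,-.29,-.21),(.015,.07));print(len(X),np.percentile(X,[5,50,95],axis=0) if len(X) else 0)
go((.6217,-.2418,.17),6.4);go((.6217,-.2418,.08),6.4)
E
```

```text
373 [[ 0.5148385  -0.2839191   0.01788372]
 [ 0.5506107  -0.24525321  0.04787738]
 [ 0.58018202 -0.22052835  0.05296192]]
pos [ 0.5481 -0.2498  0.1688] jaw -83.5 q7 -1.18 F [ 0.1  0.6 -1.5] w 0.0671 t 10.4
-> xyz [-0.002  0.001 -0.185] w [-2.498e-01 -2.000e-04 -1.300e-03] dist 0.074 deg 89.9
pos [ 0.5481 -0.2498  0.1688] jaw -83.5 q7 -1.18 F [ 0.1  0.6 -1.5] w 0.0671 t 10.4
-> xyz [ 2.230e-01  1.000e-04 -1.837e-01] w [-2.498e-01 -2.000e-04 -1.300e-03] dist 0.116 deg 89.9
```

View pics/crop3.png

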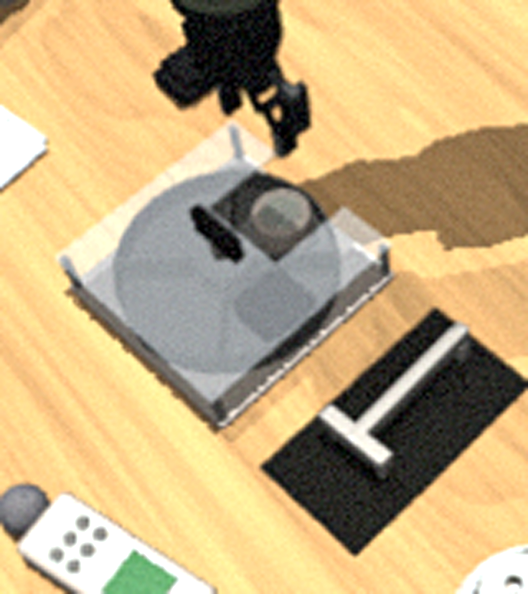

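Cartridge 1 is in its bin (crop 280,220) and the gripper is clear. Next: bar grip, jaws at 6.4°.

servo_tool:
  targets:
    - {"x": 0,"y": 0,"z": -0.184,"wx": -0.25,"wy": 0,"wz": 0}
    - {"x": 0,"y": 0,"z": -0.184,"wx": -0.25,"wy": 0,"wz": 0}
    - {"x": 0,"y": 0,"z": -0.184,"wx": -0.25,"wy": 0,"wz": 0}
    - {"x": 0,"y": 0,"z": -0.184,"wx": -0.25,"wy": 0,"wz": 0}
    - {"x": 0,"y": 0,"z": -0.184,"wx": -0.25,"wy": 0,"wz": 0}
    - {"x": 0,"y": 0,"z": -0.184,"wx": -0.25,"wy": 0,"wz": 0}
    - {"x": 0,"y": 0,"z": -0.184,"wx": -0.25,"wy": 0,"wz": 0}
    - {"x": 0,"y": 0,"z": -0.184,"wx": -0.25,"wy": 0,"wz": 0}
    - {"x": 0,"y": 0,"z": -0.184,"wx": -0.25,"wy": 0,"wz": 0}
    - {"x": 0.13,"y": 0,"z": -0.184,"wx": -0.25,"wy": 0,"wz": 0}
    - {"x": 0.222,"y": 0,"z": -0.184,"wx": -0.25,"wy": 0,"wz": 0}
    - {"x": 0.222,"y": 0,"z": -0.184,"wx": -0.25,"wy": 0,"wz": 0}
  grip: 0.2

```text
clock: 11.92
position: [0.6199, -0.241, 0.0773]
tool_rot: [0.468, 1.569, -0.989]
force: [-0.5, 0.2, 0.8]
grip_width: 0.0515
```

servo_tool:
  targets:
    - {"x": 0,"y": 0,"z": 0,"wx": 0,"wy": 0,"wz": 0}
    - {"x": 0,"y": 0,"z": 0,"wx": 0,"wy": 0,"wz": 0}
    - {"x": 0,"y": 0,"z": 0,"wx": 0,"wy": 0,"wz": 0}
    - {"x": 0,"y": 0,"z": 0,"wx": 0,"wy": 0,"wz": 0}
  grip: -1
  squeeze: 30

```text
clock: 12.42
position: [0.6213, -0.2411, 0.0788]
tool_rot: [1.006, 1.566, -0.451]
force: [5.9, -0.2, -1.7]
grip_width: 0.0131
```

```bash
python3 -c "
from h import *
go((.6217,-.2418,.08),-83.6)"
```

```text
pos [ 0.6213 -0.2411  0.0788] jaw 6.5 q7 0.08 F [ 5.9 -0.2 -1.7] w 0.0131 t 12.4
-> xyz [-0.003   0.0008  0.0019] w [-2.497e-01  8.000e-04 -2.000e-04] dist 0.001 deg 89.9
```

servo_tool:
  targets:
    - {"x": 0,"y": 0,"z": 0,"wx": 0.028,"wy": 0,"wz": 0}
    - {"x": 0,"y": 0,"z": 0,"wx": 0.056,"wy": 0,"wz": 0}
    - {"x": 0,"y": 0,"z": 0,"wx": 0.084,"wy": 0,"wz": 0}
    - {"x": 0,"y": 0,"z": 0,"wx": 0.112,"wy": 0,"wz": 0}
    - {"x": 0,"y": 0,"z": 0,"wx": 0.14,"wy": 0,"wz": 0}
    - {"x": 0,"y": 0,"z": 0,"wx": 0.168,"wy": 0,"wz": 0}
    - {"x": 0,"y": 0,"z": 0,"wx": 0.196,"wy": 0,"wz": 0}
    - {"x": 0,"y": 0,"z": 0,"wx": 0.224,"wy": 0,"wz": 0}
    - {"x": 0,"y": 0,"z": 0,"wx": 0.25,"wy": 0,"wz": 0}
    - {"x": 0,"y": 0,"z": 0,"wx": 0.25,"wy": 0,"wz": 0}
    - {"x": 0,"y": 0,"z": 0,"wx": 0.25,"wy": 0,"wz": 0}

```text
clock: 13.8
position: [0.6238, -0.2431, 0.0791]
tool_rot: [2.567, 1.559, -0.461]
force: [23.7, -16.5, -30.9]
grip_width: 0.0135
```

servo_tool:
  targets:
    - {"x": 0,"y": 0,"z": 0,"wx": 0,"wy": 0,"wz": 0}
    - {"x": 0,"y": 0,"z": 0,"wx": 0,"wy": 0,"wz": 0}
    - {"x": -0.15,"y": 0,"z": 0,"wx": 0,"wy": 0,"wz": 0}
    - {"x": -0.3,"y": 0,"z": 0,"wx": 0,"wy": 0,"wz": 0}
    - {"x": -0.3,"y": 0,"z": 0,"wx": 0,"wy": 0,"wz": 0}
  grip: 0.2

```text
clock: 14.42
position: [0.6245, -0.243, 0.2048]
tool_rot: [2.644, 1.551, -0.384]
force: [-0.5, 0.3, -0.3]
grip_width: 0.0512
```

```bash
python3 -c "
from h import *
im,d=bot.grab_frame('top')
for c in carts(im,d):print(c)
go((.4054,.224,.12),-83.6)"
```

```text
(0.9, array([0.302, 0.216, 0.032]), array([302. , 216.2]), 30, np.float64(0.53))
(0.9, array([0.4907, 0.3063, 0.032 ]), array([490.8, 306.5]), 29, np.float64(0.56))
(0.73, array([0.3344, 0.3096, 0.032 ]), array([334.1, 309.6]), 31, np.float64(0.52))
(0.63, array([0.4057, 0.2245, 0.032 ]), array([405.4, 224.7]), 30, np.float64(0.04))
pos [ 0.6226 -0.2423  0.2001] jaw -83.5 q7 -1.19 F [-0.4  0.3 -0.3] w 0.0514 t 14.5
-> xyz [ 0.1878 -1.2209  0.4098] w [ 0.0003 -0.0017 -0.001 ] dist 0.521 deg 0.7
```

servo_tool:
  targets:
    - {"x": 0,"y": -0.8,"z": 0.27,"wx": 0,"wy": 0,"wz": 0}
    - {"x": 0,"y": -0.8,"z": 0.27,"wx": 0,"wy": 0,"wz": 0}
    - {"x": 0,"y": -0.8,"z": 0.27,"wx": 0,"wy": 0,"wz": 0}
    - {"x": 0,"y": -0.8,"z": 0.27,"wx": 0,"wy": 0,"wz": 0}
    - {"x": 0,"y": -0.8,"z": 0.27,"wx": 0,"wy": 0,"wz": 0}
    - {"x": 0,"y": -0.8,"z": 0.27,"wx": 0,"wy": 0,"wz": 0}
  grip: 1

```text
clock: 15.28
position: [0.4769, 0.0664, 0.1961]
tool_rot: [2.548, 1.56, -0.477]
force: [0.5, -0.9, 0.9]
grip_width: 0.0852
```

```bash
python3 -c "
from h import *
im,d=bot.grab_frame('top')
for c in carts(im,d):print(c)
go((.4054,.2245,.1),-83.6);go((.4054,.2245,.005),-83.6)"
```

```text
(0.85, array([0.4903, 0.3067, 0.032 ]), array([490.8, 306.9]), 29, np.float64(0.58))
(0.75, array([0.3026, 0.2154, 0.032 ]), array([302.3, 215.9]), 30, np.float64(0.51))
(0.74, array([0.3343, 0.3098, 0.032 ]), array([336. , 308.9]), 31, np.float64(0.52))
(0.69, array([0.4039, 0.2314, 0.032 ]), array([405.3, 226.6]), 30, np.float64(0.01))
pos [0.4774 0.0661 0.1961] jaw -83.3 q7 -1.77 F [ 0.1 -1.2 -0.5] w 0.0854 t 15.4
-> xyz [ 0.2367 -0.4157  0.1343] w [ 0.001  -0.0014 -0.0009] dist 0.199 deg 0.7
pos [0.4774 0.0661 0.1961] jaw -83.3 q7 -1.77 F [ 0.1 -1.2 -0.5] w 0.0854 t 15.4
-> xyz [ 0.4742 -0.4171  0.1364] w [ 0.001  -0.0014 -0.0009] dist 0.258 deg 0.7
```

servo_tool:
  targets:
    - {"x": 0.1,"y": -0.417,"z": 0.136,"wx": 0.001,"wy": -0.0014,"wz": -0.001}
    - {"x": 0.15,"y": -0.417,"z": 0.136,"wx": 0.001,"wy": -0.0014,"wz": -0.001}
    - {"x": 0.2,"y": -0.417,"z": 0.136,"wx": 0.001,"wy": -0.0014,"wz": -0.001}
    - {"x": 0.22,"y": -0.417,"z": 0.136,"wx": 0.001,"wy": -0.0014,"wz": -0.001}
    - {"x": 0.22,"y": -0.417,"z": 0.136,"wx": 0.001,"wy": -0.0014,"wz": -0.001}
    - {"x": 0.35,"y": -0.417,"z": 0.136,"wx": 0.001,"wy": -0.0014,"wz": -0.001}
    - {"x": 0.43,"y": -0.417,"z": 0.136,"wx": 0.001,"wy": -0.0014,"wz": -0.001}
    - {"x": 0.474,"y": -0.417,"z": 0.136,"wx": 0.001,"wy": -0.0014,"wz": -0.001}
    - {"x": 0.474,"y": -0.417,"z": 0.136,"wx": 0.001,"wy": -0.0014,"wz": -0.001}
    - {"x": 0.474,"y": -0.417,"z": 0.136,"wx": 0.001,"wy": -0.0014,"wz": -0.001}

```text
clock: 16.62
position: [0.4066, 0.2239, 0.0061]
tool_rot: [-2.656, 1.569, 0.596]
force: [0.4, 0.4, -0.2]
grip_width: 0.0853
```

servo_tool:
  targets:
    - {"x": 0,"y": 0,"z": 0,"wx": 0,"wy": 0,"wz": 0}
    - {"x": 0,"y": 0,"z": 0,"wx": 0,"wy": 0,"wz": 0}
    - {"x": 0,"y": 0,"z": 0,"wx": 0,"wy": 0,"wz": 0}
    - {"x": -0.15,"y": 0,"z": 0,"wx": 0,"wy": 0,"wz": 0}
    - {"x": -0.35,"y": 0,"z": 0,"wx": 0,"wy": 0,"wz": 0}
    - {"x": -0.35,"y": 0,"z": 0,"wx": 0,"wy": 0,"wz": 0}
  grip: -1
  squeeze: 30

```text
clock: 17.38
position: [0.4076, 0.2243, 0.1499]
tool_rot: [-2.682, 1.564, 0.569]
force: [0.5, -0.5, -1.0]
grip_width: 0.0586
```

```bash
python3 - <<'E'
from h import *
im,d=bot.grab_frame('top')
for c in carts(im,d):print(c)
X,_=near("top",d,(.5,.75,-.36,-.12),(.09,.115));print("grip",len(X),rect(X) if len(X) else 0)
a=np.radians(6.36);w=np.array([.6219,-.2418])-.076*np.array([np.cos(a),np.sin(a)]);print(w)
go((*w,.15),-83.6)
E
```

```text
(0.8, array([0.496 , 0.3038, 0.032 ]), array([492.3, 305.5]), 29, np.float64(0.51))
(0.62, array([0.3038, 0.2067, 0.032 ]), array([303.3, 206.6]), 27, np.float64(0.46))
grip 137 (array([ 621. , -242.4]), 60, 16, 8.2946138381958)
[ 0.54636774 -0.25021891]
pos [0.4074 0.2242 0.1485] jaw -83.7 q7 -2.19 F [ 0.4 -0.5 -1.4] w 0.0591 t 17.5
-> xyz [-0.0056  1.217  -0.2153] w [-0.0003 -0.0008  0.0004] dist 0.494 deg 0.4
```

servo_tool:
  targets:
    - {"x": 0,"y": 0.9,"z": -0.16,"wx": 0,"wy": 0,"wz": 0}
    - {"x": 0,"y": 0.9,"z": -0.16,"wx": 0,"wy": 0,"wz": 0}
    - {"x": 0,"y": 0.9,"z": -0.16,"wx": 0,"wy": 0,"wz": 0}
    - {"x": 0,"y": 0.9,"z": -0.16,"wx": 0,"wy": 0,"wz": 0}
    - {"x": 0,"y": 0.9,"z": -0.16,"wx": 0,"wy": 0,"wz": 0}
    - {"x": 0,"y": 0.9,"z": -0.16,"wx": 0,"wy": 0,"wz": 0}
    - {"x": 0,"y": 0.9,"z": -0.16,"wx": 0,"wy": 0,"wz": 0}
    - {"x": 0,"y": 0.9,"z": -0.16,"wx": 0,"wy": 0,"wz": 0}

```text
clock: 18.48
position: [0.5099, -0.1262, 0.1471]
tool_rot: [-2.462, 1.566, 0.79]
force: [-0.9, 0.3, -2.2]
grip_width: 0.0588
```

```bash
python3 -c "
from h import *
go((.5464,-.2502,.15),-83.6);go((.5464,-.2502,.03),-83.6)"
```

```text
pos [ 0.5099 -0.1262  0.1471] jaw -83.7 q7 -1.39 F [-0.9  0.3 -2.2] w 0.0588 t 18.5
-> xyz [-0.008   0.3182 -0.0568] w [-0.0003 -0.0006  0.0005] dist 0.129 deg 0.3
pos [ 0.5099 -0.1262  0.1471] jaw -83.7 q7 -1.39 F [-0.9  0.3 -2.2] w 0.0588 t 18.5
-> xyz [ 0.292   0.3191 -0.0556] w [-0.0003 -0.0006  0.0005] dist 0.174 deg 0.3
```

servo_tool:
  targets:
    - {"x": 0,"y": 0.319,"z": -0.056,"wx": 0,"wy": 0,"wz": 0}
    - {"x": 0,"y": 0.319,"z": -0.056,"wx": 0,"wy": 0,"wz": 0}
    - {"x": 0,"y": 0.319,"z": -0.056,"wx": 0,"wy": 0,"wz": 0}
    - {"x": 0,"y": 0.319,"z": -0.056,"wx": 0,"wy": 0,"wz": 0}
    - {"x": 0,"y": 0.319,"z": -0.056,"wx": 0,"wy": 0,"wz": 0}
    - {"x": 0.1,"y": 0.319,"z": -0.056,"wx": 0,"wy": 0,"wz": 0}
    - {"x": 0.19,"y": 0.319,"z": -0.056,"wx": 0,"wy": 0,"wz": 0}
    - {"x": 0.25,"y": 0.319,"z": -0.056,"wx": 0,"wy": 0,"wz": 0}
    - {"x": 0.292,"y": 0.319,"z": -0.056,"wx": 0,"wy": 0,"wz": 0}
    - {"x": 0.292,"y": 0.319,"z": -0.056,"wx": 0,"wy": 0,"wz": 0}
    - {"x": 0.292,"y": 0.319,"z": -0.056,"wx": 0,"wy": 0,"wz": 0}

```text
clock: 19.85
position: [0.5471, -0.2501, 0.031]
tool_rot: [-2.645, 1.565, 0.607]
force: [-0.1, -0.9, -0.6]
grip_width: 0.0585
```

servo_tool:
  targets:
    - {"x": 0,"y": 0,"z": 0,"wx": 0,"wy": 0,"wz": 0}
    - {"x": 0,"y": 0,"z": 0,"wx": 0,"wy": 0,"wz": 0}
    - {"x": 0,"y": 0,"z": 0,"wx": 0,"wy": 0,"wz": 0}
    - {"x": -0.08,"y": 0,"z": 0,"wx": 0,"wy": 0,"wz": 0}
    - {"x": -0.2,"y": 0,"z": 0,"wx": 0,"wy": 0,"wz": 0}
    - {"x": -0.35,"y": 0,"z": 0,"wx": 0,"wy": 0,"wz": 0}
    - {"x": -0.35,"y": 0,"z": 0,"wx": 0,"wy": 0,"wz": 0}
  grip: 0.57

```text
clock: 20.72
position: [0.5484, -0.2514, 0.1756]
tool_rot: [3.088, 1.559, 0.056]
force: [0.7, -0.6, -0.9]
grip_width: 0.0668
```

```bash
python3 - <<'E'
from h import *
im,d=bot.grab_frame('scene');
o=cv2.resize(im[90:270,180:340],None,fx=3.3,fy=3.3,interpolation=cv2.INTER_CUBIC);save(cv2.convertScaleAbs(o,alpha=1.5),'crop4.png')
X,_=near("scene",d,(.45,.75,-.08,.08),(.045,.06));hd=X[X[:,0]>X[:,0].max()-.02];br=X[X[:,0]<X[:,0].max()-.03]
print("sp scene",rect(br),rect(hd))
X,_=near("scene",d,(.55,.72,.14,.3),(.057,.066));print("ring scene",len(X),cv2.minEnclosingCircle((X[:,:2]*1000).astype(np.float32)))
g=im.mean(2);u,v=proj("scene",(.632,.2245,.061));print(u,v)
go((.5,-.1,.2),-83.6)
E
```

```text
sp scene (array([562. , -17.6]), 134, 15, 8.542683601379395) (array([645.5,  -4.6]), 79, 16, -81.38993549346924)
ring scene 1161 ((633.846435546875, 225.92623901367188), 54.58434295654297)
341.80340797479585 274.0432599485628
pos [ 0.5473 -0.2509  0.1731] jaw -83.7 q7 -1.17 F [-0.4  0.9 -0.6] w 0.067 t 20.8
-> xyz [-0.0675 -0.3881  0.0755] w [-0.0003 -0.0013  0.0002] dist 0.16 deg 0.5
```

View pics/crop4.png

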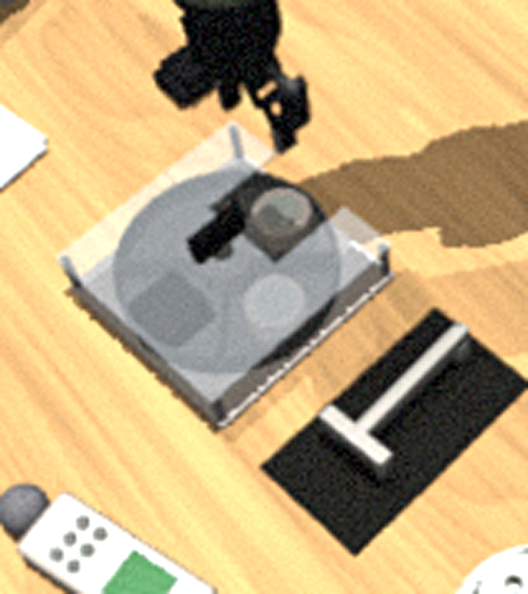

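Both cartridges are in their bins (crop 280,220 and 275,300). Next I look at the ring, warped onto its top plane from both cameras.

```bash
cat >> h.py <<'E'
def ortho(name,im,cx,cy,z,half,n=400):
    g=np.linspace(half,-half,n);M=np.zeros((n,n,2),np.float32)   # up=+x, left=+y
    c=bot.get_calibration(name);K=np.array(c["intrinsics"])
    gx,gy=np.meshgrid(cx+g,cy+g,indexing='ij');X=np.stack([gx,gy,np.full_like(gx,z)],-1)@np.array(c["R"]).T+np.array(c["t"])
    s=X[...,:2]/X[...,2:];s=s*(1+c["k1"]*(s**2).sum(-1,keepdims=True))
    return cv2.remap(im,(K[0,0]*s[...,0]+K[0,2]).astype(np.float32),(K[1,1]*s[...,1]+K[1,2]).astype(np.float32),cv2.INTER_CUBIC)
E
python3 - <<'E'
from h import *
o=[]
for n in("top","scene"):
    im=np.mean([bot.grab_frame(n)[0].astype(np.float32) for _ in range(3)],0);w=ortho(n,im,.632,.225,.061,.06)
    o.append(w)
    np.save(n+"_ring.npy",w)
o=np.clip(np.hstack(o)*1.3,0,255).astype(np.uint8);save(o,"ring.png")
E
```

```text
(no output)
```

View pics/ring.png

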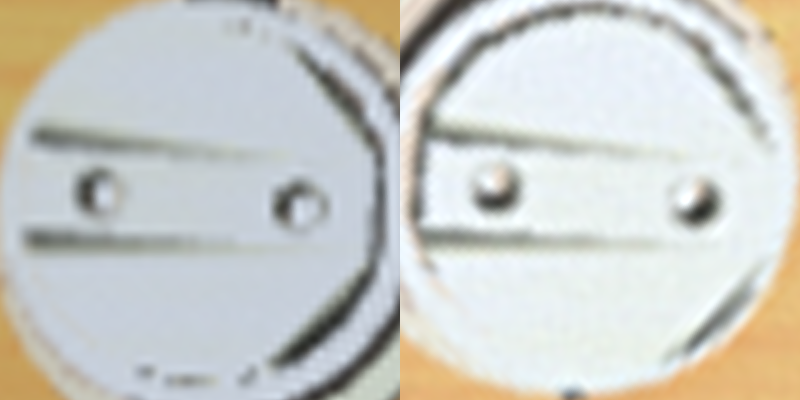

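Holes in the warped view: top (100,194)/(300,204), scene (96,188)/(294,202). That puts the ring centre at about (0.6325, 0.2253) and the hole line 3.5° from y. I'll flip the wrist by 180° on the way to the spanner, to keep range for the clockwise turn.

servo_tool:
  targets:
    - {"x": -0.07,"y": 0,"z": 0.05,"wx": -0.03,"wy": 0,"wz": 0}
    - {"x": -0.07,"y": -0.1,"z": 0.08,"wx": -0.06,"wy": 0,"wz": 0}
    - {"x": -0.07,"y": -0.2,"z": 0.08,"wx": -0.09,"wy": 0,"wz": 0}
    - {"x": -0.07,"y": -0.3,"z": 0.08,"wx": -0.12,"wy": 0,"wz": 0}
    - {"x": -0.07,"y": -0.4,"z": 0.08,"wx": -0.15,"wy": 0,"wz": 0}
    - {"x": -0.07,"y": -0.4,"z": 0.08,"wx": -0.18,"wy": 0,"wz": 0}
    - {"x": -0.07,"y": -0.4,"z": 0.08,"wx": -0.21,"wy": 0,"wz": 0}
    - {"x": -0.07,"y": -0.4,"z": 0.08,"wx": -0.24,"wy": 0,"wz": 0}
    - {"x": -0.07,"y": -0.4,"z": 0.08,"wx": -0.27,"wy": 0,"wz": 0}
    - {"x": -0.07,"y": -0.4,"z": 0.08,"wx": -0.3,"wy": 0,"wz": 0}
    - {"x": -0.07,"y": -0.4,"z": 0.08,"wx": -0.3,"wy": 0,"wz": 0}
  grip: 0.2

```text
clock: 22.45
position: [0.4964, -0.095, 0.1979]
tool_rot: [2.243, 1.566, 1.096]
force: [-0.2, 0.4, -0.4]
grip_width: 0.0512
```

```bash
python3 -c "
from h import *
go((.5895,-.0147,.15),98.6);go((.5895,-.0147,.025),98.6)"
```

```text
pos [ 0.4964 -0.095   0.1979] jaw 24.3 q7 0.22 F [-0.2  0.4 -0.4] w 0.0512 t 22.4
-> xyz [ 0.1212  0.2943 -0.087 ] w [-0.2065 -0.     -0.0009] dist 0.132 deg 74.3
pos [ 0.4964 -0.095   0.1979] jaw 24.3 q7 0.22 F [-0.2  0.4 -0.4] w 0.0512 t 22.4
-> xyz [ 0.4337  0.2931 -0.086 ] w [-0.2065 -0.     -0.0009] dist 0.212 deg 74.3
```

servo_tool:
  targets:
    - {"x": 0.1,"y": 0.293,"z": -0.086,"wx": -0.2065,"wy": 0,"wz": -0.001}
    - {"x": 0.1,"y": 0.293,"z": -0.086,"wx": -0.2065,"wy": 0,"wz": -0.001}
    - {"x": 0.1,"y": 0.293,"z": -0.086,"wx": -0.2065,"wy": 0,"wz": -0.001}
    - {"x": 0.1,"y": 0.293,"z": -0.086,"wx": -0.2065,"wy": 0,"wz": -0.001}
    - {"x": 0.1,"y": 0.293,"z": -0.086,"wx": -0.2065,"wy": 0,"wz": -0.001}
    - {"x": 0.1,"y": 0.293,"z": -0.086,"wx": -0.2065,"wy": 0,"wz": -0.001}
    - {"x": 0.1,"y": 0.293,"z": -0.086,"wx": -0.2065,"wy": 0,"wz": -0.001}
    - {"x": 0.1,"y": 0.293,"z": -0.086,"wx": -0.2065,"wy": 0,"wz": -0.001}
    - {"x": 0.1,"y": 0.293,"z": -0.086,"wx": -0.2065,"wy": 0,"wz": -0.001}

```text
clock: 23.58
position: [0.589, -0.0153, 0.1582]
tool_rot: [-2.74, 1.57, -2.596]
force: [-0.2, 0.2, 0.9]
grip_width: 0.0511
```

```bash
python3 -c "
from h import *
go((.5895,-.0147,.025),98.6)"
```

```text
pos [ 0.589  -0.0153  0.1582] jaw 98.3 q7 1.14 F [-0.2  0.2  0.9] w 0.0511 t 23.6
-> xyz [0.3331 0.0016 0.0017] w [-0.0009 -0.0002  0.0001] dist 0.133 deg 0.3
```

servo_tool:
  targets:
    - {"x": 0.13,"y": 0.0016,"z": 0.0017,"wx": -0.001,"wy": 0,"wz": 0}
    - {"x": 0.25,"y": 0.0016,"z": 0.0017,"wx": -0.001,"wy": 0,"wz": 0}
    - {"x": 0.3,"y": 0.0016,"z": 0.0017,"wx": -0.001,"wy": 0,"wz": 0}
    - {"x": 0.333,"y": 0.0016,"z": 0.0017,"wx": -0.001,"wy": 0,"wz": 0}
    - {"x": 0.333,"y": 0.0016,"z": 0.0017,"wx": -0.001,"wy": 0,"wz": 0}
    - {"x": 0.333,"y": 0.0016,"z": 0.0017,"wx": -0.001,"wy": 0,"wz": 0}

```text
clock: 24.32
position: [0.5902, -0.0147, 0.0263]
tool_rot: [-0.941, 1.57, -0.791]
force: [0.3, -0.5, -0.6]
grip_width: 0.0515
```

servo_tool:
  targets:
    - {"x": 0,"y": 0,"z": 0,"wx": 0,"wy": 0,"wz": 0}
    - {"x": 0,"y": 0,"z": 0,"wx": 0,"wy": 0,"wz": 0}
    - {"x": 0,"y": 0,"z": 0,"wx": 0,"wy": 0,"wz": 0}
    - {"x": 0,"y": 0,"z": 0,"wx": 0,"wy": 0,"wz": 0}
    - {"x": 0,"y": 0,"z": 0,"wx": 0,"wy": 0,"wz": 0}
  grip: -1
  squeeze: 90

```text
clock: 24.95
position: [0.5907, -0.0148, 0.0271]
tool_rot: [-0.66, 1.569, -0.511]
force: [-2.6, -1.5, 11.1]
grip_width: 0.0127
```

```bash
python3 -c "
from h import *
go((.5895,-.0147,.025),98.6)"
```

```text
pos [ 0.5907 -0.0148  0.0271] jaw 98.6 q7 1.01 F [-2.6 -1.5 11.1] w 0.0127 t 24.9
-> xyz [ 0.0053  0.0006 -0.0029] w [-0.0001  0.0003  0.0002] dist 0.002 deg 0.1
```

servo_tool:
  targets:
    - {"x": -0.1,"y": 0,"z": 0,"wx": 0,"wy": 0,"wz": 0}
    - {"x": -0.2,"y": 0,"z": 0,"wx": 0,"wy": 0,"wz": 0}
    - {"x": -0.25,"y": 0,"z": 0,"wx": 0,"wy": 0,"wz": 0}
    - {"x": -0.25,"y": 0,"z": 0,"wx": 0,"wy": 0,"wz": 0}

```text
clock: 25.45
position: [0.5909, -0.0149, 0.1277]
tool_rot: [-0.557, 1.567, -0.408]
force: [-0.1, 0.2, -2.6]
grip_width: 0.0125
```

```bash
python3 -c "
from h import *
go((.5782,.2286,.125),86.5)"
```

```text
pos [ 0.5909 -0.0149  0.1277] jaw 98.5 q7 1.11 F [-0.1  0.2 -2.6] w 0.0125 t 25.4
-> xyz [0.0058 0.6068 0.059 ] w [0.0334 0.0005 0.0002] dist 0.244 deg 12.0
```

servo_tool:
  targets:
    - {"x": 0,"y": 0.15,"z": 0.015,"wx": 0.008,"wy": 0,"wz": 0}
    - {"x": 0,"y": 0.27,"z": 0.026,"wx": 0.015,"wy": 0,"wz": 0}
    - {"x": 0,"y": 0.39,"z": 0.038,"wx": 0.021,"wy": 0,"wz": 0}
    - {"x": 0,"y": 0.5,"z": 0.049,"wx": 0.027,"wy": 0,"wz": 0}
    - {"x": 0,"y": 0.58,"z": 0.057,"wx": 0.032,"wy": 0,"wz": 0}
    - {"x": 0.006,"y": 0.607,"z": 0.059,"wx": 0.0334,"wy": 0,"wz": 0}
    - {"x": 0.006,"y": 0.607,"z": 0.059,"wx": 0.0334,"wy": 0,"wz": 0}
    - {"x": 0.006,"y": 0.607,"z": 0.059,"wx": 0.0334,"wy": 0,"wz": 0}
    - {"x": 0.006,"y": 0.607,"z": 0.059,"wx": 0.0334,"wy": 0,"wz": 0}

```text
clock: 26.58
position: [0.5785, 0.2274, 0.1248]
tool_rot: [-0.483, 1.567, -0.545]
force: [0.9, 0.7, -2.7]
grip_width: 0.0127
```

```bash
python3 - <<'E'
from h import *
go((.5782,.2286,.125),86.5);tc=np.array(bot.observe()["position"])
o=[]
for n in("top","scene"):
    im,d=bot.grab_frame(n)
    X,uv=near(n,d,(.55,.7,.16,.29),(.14,.17))
    hd=X[X[:,0]>X[:,0].max()-.016];print(n,len(X),rect(hd),np.median(hd[:,2]),hd.min(0),hd.max(0))
    w=ortho(n,im,.632,.225,.15,.07);o.append(w)
save(cv2.convertScaleAbs(np.hstack(o),alpha=1.4),"sp.png")
E
```

```text
pos [0.5785 0.2274 0.1248] jaw 86.4 q7 0.55 F [ 0.9  0.7 -2.7] w 0.0127 t 26.6
-> xyz [-0.0006  0.003  -0.001 ] w [-0.0002  0.0005  0.0003] dist 0.001 deg 0.2
top 19 (array([635.8, 192.1]), 21, 7, 58.256980895996094) 0.14966080483512206 [0.62706605 0.18428408 0.14275534] [0.63977303 0.20253687 0.15309058]
scene 345 (array([634.6, 225.2]), 79, 15, 87.18396759033203) 0.15060754906149665 [0.62775667 0.18566962 0.14088367] [0.64367817 0.26447255 0.15688589]
```

View pics/sp.png

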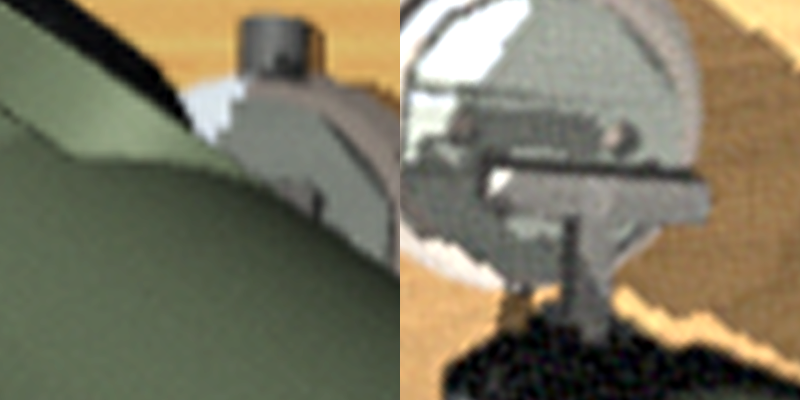

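The scene view (right) shows the crossbar over the ring, level and about 1 mm off. Descending to just above the ring.

servo_tool:
  targets:
    - {"x": 0.04,"y": 0.0025,"z": -0.0026,"wx": 0,"wy": 0,"wz": 0}
    - {"x": 0.07,"y": 0.0025,"z": -0.0026,"wx": 0,"wy": 0,"wz": 0}
    - {"x": 0.085,"y": 0.0025,"z": -0.0026,"wx": 0,"wy": 0,"wz": 0}
    - {"x": 0.085,"y": 0.0025,"z": -0.0026,"wx": 0,"wy": 0,"wz": 0}
    - {"x": 0.085,"y": 0.0025,"z": -0.0026,"wx": 0,"wy": 0,"wz": 0}

```text
clock: 27.3
position: [0.5777, 0.229, 0.0912]
tool_rot: [-0.308, 1.567, -0.37]
force: [0.5, -0.4, -2.1]
grip_width: 0.0125
```

```bash
python3 - <<'E'
from h import *
go((.5775,.2283,.082),86.5)
im,d=bot.grab_frame("scene")
X,uv=near("scene",d,(.55,.7,.16,.29),(.108,.13))
hd=X[X[:,0]>X[:,0].max()-.016];print(len(X),rect(hd),np.median(hd[:,2]))
E
```

```text
pos [0.5777 0.229  0.0912] jaw 86.5 q7 0.52 F [ 0.5 -0.4 -2.1] w 0.0125 t 27.3
-> xyz [ 0.023  -0.0018 -0.0005] w [-0.0001  0.0006  0.0002] dist 0.009 deg 0.2
312 (array([633.8, 227. ]), 78, 16, 87.1027603149414) 0.11699930656736447
```

servo_tool:
  targets:
    - {"x": 0.008,"y": -0.0018,"z": 0,"wx": 0,"wy": 0,"wz": 0}
    - {"x": 0.016,"y": -0.0018,"z": 0,"wx": 0,"wy": 0,"wz": 0}
    - {"x": 0.022,"y": -0.0018,"z": 0,"wx": 0,"wy": 0,"wz": 0}
    - {"x": 0.028,"y": -0.0018,"z": 0,"wx": 0,"wy": 0,"wz": 0}
    - {"x": 0.028,"y": -0.0018,"z": 0,"wx": 0,"wy": 0,"wz": 0}

```text
clock: 27.98
position: [0.5777, 0.2283, 0.0799]
tool_rot: [-0.33, 1.567, -0.392]
force: [-0.3, -0.2, -2.1]
grip_width: 0.0124
```

servo_tool:
  targets:
    - {"x": 0.006,"y": 0,"z": 0,"wx": 0,"wy": 0,"wz": 0}
    - {"x": 0.012,"y": 0,"z": 0,"wx": 0,"wy": 0,"wz": 0}
    - {"x": 0.018,"y": 0,"z": 0,"wx": 0,"wy": 0,"wz": 0}
    - {"x": 0.018,"y": 0,"z": 0,"wx": 0,"wy": 0,"wz": 0}

```text
clock: 28.48
position: [0.5776, 0.2282, 0.0725]
tool_rot: [-0.389, 1.567, -0.45]
force: [-1.1, -0.1, -2.0]
grip_width: 0.0126
```

```bash
python3 - <<'E'
from h import *
s=bot.observe();p=np.array(s["position"]);R0=Ro.from_euler('xyz',s["tool_rot"]);print(p,s["force"],s["moment"],s["grip_width"],s["qpos"])
r=p[:2]-np.array([.6323,.2251]);print("r",r)
y=R0.apply([0,1,0]);j=np.degrees(np.arctan2(y[1],y[0]));print("jaw",j)
for a in range(6,85,6):
    t=np.radians(-a);q=np.array([r[0]*np.cos(t)-r[1]*np.sin(t),r[0]*np.sin(t)+r[1]*np.cos(t)])-r
    sh=R0.inv().apply([*q,0])/.4
    print(a,np.round(sh,4),"wx",round(a/360,4))
E
```

```text
[0.57758866 0.22819442 0.07245534] [-1.08056117 -0.0850759  -2.00918285] [ 0.02966424 -0.00097101  0.00224074] 0.01257743537429122 [-0.00935883  0.8121168  -0.71397876  1.70179429  0.6661875   0.88411493
  0.50094953]
r [-0.05471134  0.00309442]
jaw 86.4656117858328
6 [-0.      0.0143  0.0007] wx 0.0167
12 [-0.      0.0285  0.0028] wx 0.0333
18 [-0.      0.0424  0.0065] wx 0.05
24 [-0.      0.0558  0.0116] wx 0.0667
30 [-0.      0.0686  0.018 ] wx 0.0833
36 [-0.      0.0807  0.0257] wx 0.1
42 [-0.      0.0919  0.0347] wx 0.1167
48 [0.     0.102  0.0448] wx 0.1333
54 [0.     0.1111 0.0559] wx 0.15
60 [1.00e-04 1.19e-01 6.79e-02] wx 0.1667
66 [1.000e-04 1.256e-01 8.060e-02] wx 0.1833
72 [1.000e-04 1.308e-01 9.400e-02] wx 0.2
78 [0.0002 0.1346 0.1078] wx 0.2167
84 [0.0002 0.1369 0.122 ] wx 0.2333
```

Prongs are in, with no contact force. I turn clockwise along the arc, first to 36°.

servo_tool:
  targets:
    - {"x": 0,"y": 0.0143,"z": 0.0007,"wx": 0.0167,"wy": 0,"wz": 0}
    - {"x": 0,"y": 0.0285,"z": 0.0028,"wx": 0.0333,"wy": 0,"wz": 0}
    - {"x": 0,"y": 0.0424,"z": 0.0065,"wx": 0.05,"wy": 0,"wz": 0}
    - {"x": 0,"y": 0.0558,"z": 0.0116,"wx": 0.0667,"wy": 0,"wz": 0}
    - {"x": 0,"y": 0.0686,"z": 0.018,"wx": 0.0833,"wy": 0,"wz": 0}
    - {"x": 0,"y": 0.0807,"z": 0.0257,"wx": 0.1,"wy": 0,"wz": 0}
    - {"x": 0,"y": 0.0807,"z": 0.0257,"wx": 0.1,"wy": 0,"wz": 0}

```text
clock: 29.35
position: [0.5905, 0.2592, 0.0725]
tool_rot: [0.1, 1.566, -0.592]
force: [3.5, -3.5, -2.7]
grip_width: 0.0126
```

```bash
cat > arc.py <<'E'
from h import *
s=bot.observe();p=np.array(s["position"]);R0=Ro.from_euler('xyz',s["tool_rot"]);print(np.round(p,4),np.round(s["force"],1),np.round(s["moment"],2),s["grip_width"],np.round(s["qpos"],2))
y=R0.apply([0,1,0]);j=np.degrees(np.arctan2(y[1],y[0]));print("jaw",j)
c=np.array([.6323,.2251]);L=.0548
for a in range(6,61,6):
    t=np.radians(j-a+90+.15);q=c+L*np.array([np.cos(t),np.sin(t)])-p[:2]   # bar direction from ring centre to grip
    sh=R0.inv().apply([*q,.0725-p[2]])/.4
    print(a,np.round(sh,4),"wx",round(a/360,4))
E
python3 arc.py
```

```text
[0.5905 0.2592 0.0725] [ 3.5 -3.5 -2.7] [-0.77 -0.7   0.11] 0.01259685302218385 [-0.15  0.8  -0.57  1.64  0.54  0.86 -0.05]
jaw 50.350148456509345
6 [-0.      0.015  -0.0015] wx 0.0167
12 [0.     0.0292 0.0007] wx 0.0333
18 [0.     0.043  0.0044] wx 0.05
24 [0.0001 0.0564 0.0095] wx 0.0667
30 [0.0001 0.0692 0.0159] wx 0.0833
36 [0.0002 0.0813 0.0237] wx 0.1
42 [0.0002 0.0924 0.0327] wx 0.1167
48 [0.0003 0.1026 0.0428] wx 0.1333
54 [0.0003 0.1116 0.054 ] wx 0.15
60 [0.0004 0.1195 0.066 ] wx 0.1667
```

servo_tool:
  targets:
    - {"x": 0,"y": 0.015,"z": -0.001,"wx": 0.0167,"wy": 0,"wz": 0}
    - {"x": 0,"y": 0.0292,"z": 0.0007,"wx": 0.0333,"wy": 0,"wz": 0}
    - {"x": 0,"y": 0.043,"z": 0.0044,"wx": 0.05,"wy": 0,"wz": 0}
    - {"x": 0,"y": 0.0564,"z": 0.0095,"wx": 0.0667,"wy": 0,"wz": 0}
    - {"x": 0,"y": 0.0692,"z": 0.0159,"wx": 0.0833,"wy": 0,"wz": 0}
    - {"x": 0,"y": 0.0692,"z": 0.0159,"wx": 0.0833,"wy": 0,"wz": 0}

```text
clock: 30.1
position: [0.6134, 0.2756, 0.0724]
tool_rot: [0.415, 1.565, -0.803]
force: [1.7, -4.9, -2.5]
grip_width: 0.0124
```

```bash
sed -i 's/range(6,61,6)/range(2,25,2)/' arc.py; python3 arc.py
```

```text
[0.6134 0.2756 0.0724] [ 1.7 -4.9 -2.5] [-1.26 -0.28  0.08] 0.012422412447096503 [-0.24  0.81 -0.44  1.56  0.42  0.86 -0.48]
jaw 20.25798448177308
2 [-0.0002  0.005  -0.0022] wx 0.0056
4 [-0.0002  0.0098 -0.002 ] wx 0.0111
6 [-0.0002  0.0146 -0.0016] wx 0.0167
8 [-0.0002  0.0193 -0.001 ] wx 0.0222
10 [-0.0002  0.024  -0.0003] wx 0.0278
12 [-0.0002  0.0287  0.0006] wx 0.0333
14 [-0.0002  0.0334  0.0017] wx 0.0389
16 [-0.0001  0.038   0.0029] wx 0.0444
18 [-0.0001  0.0426  0.0043] wx 0.05
20 [-0.0001  0.0471  0.0058] wx 0.0556
22 [-0.0001  0.0516  0.0075] wx 0.0611
24 [-0.0001  0.056   0.0094] wx 0.0667
```

servo_tool:
  targets:
    - {"x": 0,"y": 0.005,"z": -0.0015,"wx": 0.0056,"wy": 0,"wz": 0}
    - {"x": 0,"y": 0.0098,"z": -0.0015,"wx": 0.0111,"wy": 0,"wz": 0}
    - {"x": 0,"y": 0.0146,"z": -0.0013,"wx": 0.0167,"wy": 0,"wz": 0}
    - {"x": 0,"y": 0.0146,"z": -0.0013,"wx": 0.0167,"wy": 0,"wz": 0}

```text
clock: 30.6
position: [0.6189, 0.2772, 0.0723]
tool_rot: [0.373, 1.564, -0.95]
force: [1.0, -5.7, -0.4]
grip_width: 0.0122
```

servo_tool:
  targets:
    - {"x": 0,"y": 0.005,"z": 0,"wx": 0.0056,"wy": 0,"wz": 0}
    - {"x": 0,"y": 0.0075,"z": 0.0002,"wx": 0.0083,"wy": 0,"wz": 0}
    - {"x": 0,"y": 0.0075,"z": 0.0002,"wx": 0.0083,"wy": 0,"wz": 0}

```text
clock: 30.98
position: [0.6216, 0.2777, 0.0723]
tool_rot: [0.343, 1.564, -1.032]
force: [-1.8, -4.6, -0.6]
grip_width: 0.0127
```

```bash
python3 arc.py | head -6
```

```text
[0.6216 0.2777 0.0723] [-1.8 -4.6 -0.6] [-1.25  0.45  0.23] 0.012656871907099833 [-0.27  0.82 -0.4   1.54  0.39  0.87 -0.61]
jaw 11.183486093650469
2 [-0.0006  0.0051 -0.0027] wx 0.0056
4 [-0.0006  0.0099 -0.0025] wx 0.0111
6 [-0.0006  0.0146 -0.0021] wx 0.0167
8 [-0.0006  0.0194 -0.0015] wx 0.0222
```

servo_tool:
  targets:
    - {"x": 0,"y": 0.005,"z": -0.001,"wx": 0.0056,"wy": 0,"wz": 0}
    - {"x": 0,"y": 0.0099,"z": -0.001,"wx": 0.0111,"wy": 0,"wz": 0}
    - {"x": 0,"y": 0.0099,"z": -0.001,"wx": 0.0111,"wy": 0,"wz": 0}

```text
clock: 31.35
position: [0.6228, 0.2784, 0.0714]
tool_rot: [-0.243, 1.562, -1.686]
force: [-15.5, -9.2, 4.2]
grip_width: 0.0124
```

```bash
python3 arc.py | head -4
```

```text
[0.6228 0.2784 0.0714] [-15.5  -9.2   4.2] [-2.33  3.09  2.14] 0.012388154543440815 [-0.28  0.82 -0.38  1.53  0.37  0.87 -0.66]
jaw 7.3451791174571905
2 [-0.0027  0.0108 -0.0017] wx 0.0056
4 [-0.0027  0.0156 -0.0015] wx 0.0111
```

It reached the stop: the moment is 2.1 N m against about 0.1–0.2 before, and the tool stopped short of the commanded arc. I relax slightly and lift out.

servo_tool:
  targets:
    - {"x": 0,"y": -0.005,"z": 0.001,"wx": -0.009,"wy": 0,"wz": 0}
    - {"x": 0,"y": -0.005,"z": 0.001,"wx": -0.009,"wy": 0,"wz": 0}

```text
clock: 31.6
position: [0.6215, 0.2777, 0.0718]
tool_rot: [-0.152, 1.562, -1.536]
force: [2.1, -5.0, 1.7]
grip_width: 0.0126
```

```bash
python3 arc.py | head -2
```

```text
[0.6215 0.2777 0.0718] [ 2.1 -5.   1.7] [-1.08 -0.58  0.77] 0.012600208133972297 [-0.27  0.82 -0.4   1.53  0.39  0.87 -0.62]
jaw 10.659544035055267
```

servo_tool:
  targets:
    - {"x": -0.01,"y": 0,"z": 0.002,"wx": 0,"wy": 0,"wz": 0}
    - {"x": -0.03,"y": 0,"z": 0.002,"wx": 0,"wy": 0,"wz": 0}
    - {"x": -0.06,"y": 0,"z": 0.002,"wx": 0,"wy": 0,"wz": 0}
    - {"x": -0.12,"y": 0,"z": 0.002,"wx": 0,"wy": 0,"wz": 0}
    - {"x": -0.16,"y": 0,"z": 0.002,"wx": 0,"wy": 0,"wz": 0}
    - {"x": -0.16,"y": 0,"z": 0.002,"wx": 0,"wy": 0,"wz": 0}

```text
clock: 32.35
position: [0.6222, 0.278, 0.1375]
tool_rot: [0.132, 1.563, -1.253]
force: [0.6, 0.5, -3.0]
grip_width: 0.0122
```

```bash
python3 -c "
from h import *
im,d=bot.grab_frame('scene');X,_=near('scene',d,(.52,.75,.16,.32),(.14,.17))
print(len(X),X.min(0),X.max(0))
go((.5907,-.0148,.135),98.6)"
```

```text
308 [0.61039691 0.21674675 0.14010134] [0.67240329 0.31963909 0.16903077]
pos [0.6217 0.2777 0.1362] jaw 10.7 q7 -0.59 F [-0.   0.8 -3.2] w 0.012 t 32.4
-> xyz [ 0.0091 -0.2113  0.7042] w [-0.2443  0.001   0.0011] dist 0.294 deg 87.9
```

servo_tool:
  targets:
    - {"x": 0,"y": -0.211,"z": 0.704,"wx": -0.244,"wy": 0.001,"wz": 0.001}
    - {"x": 0,"y": -0.211,"z": 0.704,"wx": -0.244,"wy": 0.001,"wz": 0.001}
    - {"x": 0,"y": -0.211,"z": 0.704,"wx": -0.244,"wy": 0.001,"wz": 0.001}
    - {"x": 0,"y": -0.211,"z": 0.704,"wx": -0.244,"wy": 0.001,"wz": 0.001}
    - {"x": 0,"y": -0.211,"z": 0.704,"wx": -0.244,"wy": 0.001,"wz": 0.001}
    - {"x": 0,"y": -0.211,"z": 0.704,"wx": -0.244,"wy": 0.001,"wz": 0.001}
    - {"x": 0,"y": -0.211,"z": 0.704,"wx": -0.244,"wy": 0.001,"wz": 0.001}
    - {"x": 0,"y": -0.211,"z": 0.704,"wx": -0.244,"wy": 0.001,"wz": 0.001}
    - {"x": 0,"y": -0.211,"z": 0.704,"wx": -0.244,"wy": 0.001,"wz": 0.001}
    - {"x": 0,"y": -0.211,"z": 0.704,"wx": -0.244,"wy": 0.001,"wz": 0.001}
    - {"x": 0,"y": -0.211,"z": 0.704,"wx": -0.244,"wy": 0.001,"wz": 0.001}

```text
clock: 33.78
position: [0.5908, -0.0146, 0.1386]
tool_rot: [-2.342, 1.57, -2.196]
force: [-0.1, 0.7, -2.0]
grip_width: 0.0126
```

```bash
python3 - <<'E'
from h import *
o=[]
for n in("top","scene"):
    im=np.mean([bot.grab_frame(n)[0].astype(np.float32) for _ in range(2)],0);o.append(ortho(n,im,.632,.225,.061,.06))
save(np.clip(np.hstack(o)*1.3,0,255).astype(np.uint8),"ring2.png")
im,d=bot.grab_frame('scene');X,_=near('scene',d,(.48,.75,-.08,.08),(.135,.175));hd=X[X[:,0]>X[:,0].max()-.016];print(len(X),rect(hd),np.median(hd[:,2]))
go((.5907,-.0148,.0275),98.6)
E
```

```text
474 (array([648.1,  -5.1]), 79, 15, -85.66328620910645) 0.16340256422556787
pos [ 0.5908 -0.0146  0.1387] jaw 98.5 q7 1.13 F [ 0.   0.5 -1.9] w 0.0123 t 34.0
-> xyz [ 0.278  -0.0003 -0.0003] w [-0.0004 -0.      0.0001] dist 0.111 deg 0.1
```

View pics/ring2.png

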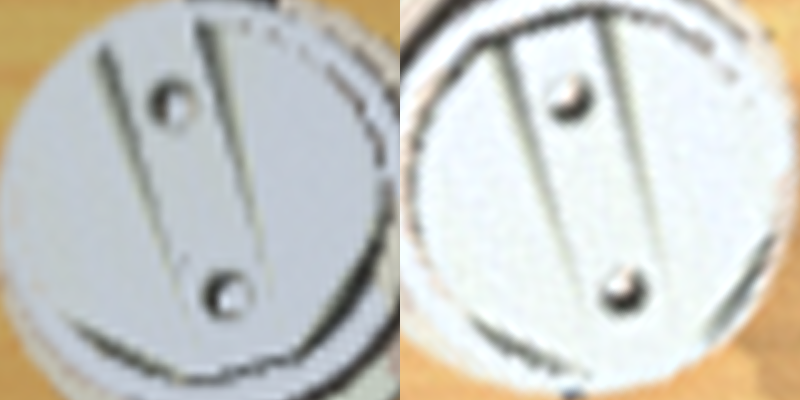

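The ring turned about 70.6° (holes now at top (172,102)/(227,294)), matching a stop at 1.25 rad from a start near 0. The spanner slipped about 4° in the jaws at the stop, so I correct the yaw and lay it down.

servo_tool:
  targets:
    - {"x": 0.08,"y": 0,"z": 0,"wx": -0.0115,"wy": 0,"wz": 0}
    - {"x": 0.16,"y": 0,"z": 0,"wx": -0.0115,"wy": 0,"wz": 0}
    - {"x": 0.22,"y": 0,"z": 0,"wx": -0.0115,"wy": 0,"wz": 0}
    - {"x": 0.26,"y": 0,"z": 0,"wx": -0.0115,"wy": 0,"wz": 0}
    - {"x": 0.275,"y": 0,"z": 0,"wx": -0.0115,"wy": 0,"wz": 0}
    - {"x": 0.278,"y": 0,"z": 0,"wx": -0.0115,"wy": 0,"wz": 0}
    - {"x": 0.278,"y": 0,"z": 0,"wx": -0.0115,"wy": 0,"wz": 0}

```text
clock: 34.9
position: [0.5912, -0.0146, 0.0282]
tool_rot: [-0.84, 1.57, -0.62]
force: [0.5, 0.4, -2.2]
grip_width: 0.0127
```

servo_tool:
  targets:
    - {"x": 0.002,"y": 0,"z": 0,"wx": 0,"wy": 0,"wz": 0}
    - {"x": 0.004,"y": 0,"z": 0,"wx": 0,"wy": 0,"wz": 0}
    - {"x": 0.004,"y": 0,"z": 0,"wx": 0,"wy": 0,"wz": 0}

```text
clock: 35.28
position: [0.5916, -0.0147, 0.0272]
tool_rot: [-0.708, 1.569, -0.488]
force: [-2.6, -1.2, 7.2]
grip_width: 0.0127
```

servo_tool:
  targets:
    - {"x": 0,"y": 0,"z": 0,"wx": 0,"wy": 0,"wz": 0}
    - {"x": 0,"y": 0,"z": 0,"wx": 0,"wy": 0,"wz": 0}
    - {"x": 0,"y": 0,"z": 0,"wx": 0,"wy": 0,"wz": 0}
    - {"x": -0.1,"y": 0,"z": 0,"wx": 0,"wy": 0,"wz": 0}
    - {"x": -0.25,"y": 0,"z": 0,"wx": 0,"wy": 0,"wz": 0}
    - {"x": -0.4,"y": 0,"z": 0,"wx": 0,"wy": 0,"wz": 0}
    - {"x": -0.4,"y": 0,"z": -0.3,"wx": 0,"wy": 0,"wz": 0}
    - {"x": -0.4,"y": 0,"z": -0.3,"wx": 0,"wy": 0,"wz": 0}
    - {"x": -0.4,"y": 0,"z": -0.3,"wx": 0,"wy": 0,"wz": 0}
  grip: 0.2

```text
clock: 36.4
position: [0.4709, -0.0424, 0.187]
tool_rot: [-1.868, 1.567, -1.649]
force: [1.4, -0.5, 0.1]
grip_width: 0.0511
```

```bash
python3 - <<'E'
from h import *
s=bot.observe();print(s["position"],s["clock"],s["grip_width"])
im,d=bot.grab_frame("scene")
X,_=near("scene",d,(.45,.75,-.08,.08),(.045,.06));hd=X[X[:,0]>X[:,0].max()-.02];br=X[X[:,0]<X[:,0].max()-.03]
print("sp scene",rect(br),rect(hd),np.median(br[:,2]),np.median(hd[:,2]))
for t in("adapter","mouse"):
    r=bot.trace("scene",t)[:1]
    for q in r: X,_=world("scene",d,q["mask"]);print(t,np.median(X,0))
save(cv2.convertScaleAbs(im,alpha=1.3),"end.png")
E
```

```text
[ 0.47090046 -0.04239507  0.18701022] 36.4 0.05108373051914639
sp scene (array([564.2, -19.7]), 134, 15, 13.025035858154297) (array([647.1,  -2.1]), 77, 16, -79.1725082397461) 0.05313789093838521 0.05259282610775691
adapter [0.44972659 0.45117591 0.03988374]
mouse [ 0.48362714 -0.4835365   0.02462737]
```

View pics/end.png

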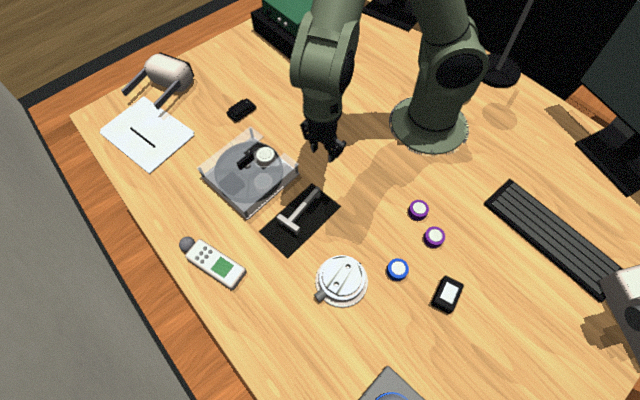

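The final view shows both cartridges in the magazine (264,155 and 262,180), the spanner lying level on its mat (300,212), the ring turned (342,275), and the adapter and mouse still in place.

```bash
python3 -c "
from workcell import bot
print(bot.job_done())"
```

```text
the job is handed in; nothing more can be done
None
```

I finished the job and handed it in at about 36 s on the robot's clock, with nothing dropped or knocked over.

- **Cartridges:** there were two loose white cartridges. One is in bin_3 and the other in bin_1, each loaded through the notch after turning the carousel by its grip. The blue and purple look-alikes were not touched.
- **Lock ring:** I turned it clockwise until it stopped. The moment rose from about 0.2 to 2.1 N m and the tool would go no further. The pictures show about 70.6° of turn, against 71.6° (1.25 rad) expected from exactly zero. The gap is within measuring error and the unknown starting angle, so the stop rests on the force jump rather than on a direct angle reading.
- **Spanner:** it slipped about 4° in the jaws at the stop. It now lies level on its mat, prongs down, turned a few degrees from where it started.
- **Bystanders:** the adapter is within about 1 mm of its first reading. The mouse reads about 5 mm off in x, but it looks unmoved in the picture and the arm never went near it.

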